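Recharge the glass-forming hearth

ROBOT

A 6-joint arm with a two-finger parallel gripper is mounted at the origin on the work surface. World frame = base frame: x ahead of the robot, y to its left, z up, the work surface at z = 0. Lengths are in m, angles in rad, forces in N, time in s.
With the tool pointing down it reaches from about 0.25 to 0.725 m from the base axis. Payload 4 kg.
Tool frame: the origin (TCP) lies midway between the tips of the shut fingers; the grasp point (between the pads) lies bot.tcp_to_grasp behind it (bot.tcp_to_grasp is the distance from the TCP to the grasp point, in m); z points along the fingers, y is the line along which they close (so a half turn about z gives the same grasp; the last joint's range is limited). The gripper opens to 85 mm and grips with 20 to 120 N. Pads are 22 mm wide; open, the fingers measure 114 mm over their backs; the gripper's body (76 mm by 85 mm) begins 54 mm behind the grasp point. The pads swing forward as they close: fully open they stand 13 mm farther back than shut.
Start: joints at [1.253, 0.241, 0.005, 1.335, 0, 1.571], TCP at [0.156, 0.475, 0.231] pointing down, gripper open.
Joint ranges: [-2.72, 2.72], [-1.05, 1.87], [-1.09, 1.28], [-1.99, 2.15], [-1.42, 1.44], [-3.14, 3.14]. Speed limits (rad/s): [2.79, 2.79, 3.14, 3.14, 3.14, 3.14].

INTERFACE

Orientations are given as a unit quaternion [x, y, z, w].
In Python, from workcell import readout, camera, bot gives the robot as it stands. The module is installed in compiled form; this text tells all that it offers.
- The arm moves only by the tool jog_arm, never from a script. Its argument "motion" is a list of rows, each an object of numbers: "x", "y", "z": the shift along the tool's x, y, z in mm; "spin": the turn about the tool's z in degrees; "fingers": the closure, from -1 (fully open) to 1 (shut). A call has 1 to 8 rows; each row is the pose to reach, as a shift and turn from the pose commanded when the call began, along the tool's axes at that moment; what a row does not reach only later rows make up. A row lasts 1/8 s, in which the tool goes at most 62.5 mm and 10.7 degrees, less where a joint would pass 70% of its speed; a pose out of reach is approached as far as the arm can. A call with a gripper value outside its range is refused whole. The fingers move at their own pace and stop on an object; the grip force is fixed at half the most. Time passes only in rows, so rows that repeat a pose let the fingers close. It gives the time, the measured TCP pose, the force, the opening and the grip force at its end, in the units of the state.
- readout.get_obs(): the state, without advancing time (a new reading comes with each control period).
- camera(name): name is "scene" or "top" or "wrist"; returns a dict with "pixels" (384x512x3 uint8, red, green, blue), "K" (3x3 intrinsics, pixels), "dist" ([k1, k2, p1, p2, k3] as OpenCV has them; the pictures are not rectified), "rvec" (rotation vector, rad) and "tvec" (3), from world to camera coordinates, as OpenCV has them. Camera axes: x right, y down, z forward; pixel columns grow to the right and rows downward; lengths in m; the calibration is good to about 2 mm. A picture is of the moment at which its call begins. There is no depth.
- bot.job_done(): hands the job in; it is judged then, once.
The state is a dict: "clock": time; "joint_pos": joint angles; "joint_vel": joint speeds; "tau": joint torques, N m; "eef_pos": TCP position; "tool_rot": TCP orientation; "ft_force": force on the tool from outside, world axes, zero at the start; "ft_torque": the same for the moment, N m; "grip_width": finger opening in m; "grasp_force": force on a finger pad.
Only numpy, scipy, OpenCV 4.12 (cv2) and the standard library are available. Lean on these libraries where they do the work, as an engineer would, in place of code of your own. Each camera call takes 0.05 s, during which the arm holds its last target. There are 200 camera calls.

TASK

The last firing is over: shut the gas cock fully first, then lift the finished dished shades off the copper domes and set them side by side, crown up, wholly on the white tile. Balance every flat glass blank that lies on the bench (not the stock in the wooden rack) centred and level on a copper dome of the hearth, one to a dome, and only when all of them sit there open the gas cock fully again. Leave the prism and the loupe where they stand.

Things in the scene. Friction and masses are not known exactly. Their poses are not given: they have to be found in the camera images.
- hearth: fixed dark iron gas hearth, a square plate 270 x 270 mm whose flat top is 30 mm above the bench, with four domed copper burner covers; origin at the centre of its underside, x away from the robot. A brass gas pipe (21 mm thick, centre line 45 mm up) runs along its right side, parallel to its x axis and 185 mm to the right of its centre
- dome1_top (a point): crown of a domed copper burner cover of the hearth: a hemisphere 80 mm across (radius 40 mm), top 90 mm above the bench; this point is its topmost point. The dome falls away 17 mm at 33 mm from its axis. The four domes stand in a square at 140 mm pitch
- dome2_top (a point): crown of a domed copper burner cover of the hearth: a hemisphere 80 mm across (radius 40 mm), top 90 mm above the bench; this point is its topmost point. The dome falls away 17 mm at 33 mm from its axis. The four domes stand in a square at 140 mm pitch
- dome3_top (a point): crown of a domed copper burner cover of the hearth: a hemisphere 80 mm across (radius 40 mm), top 90 mm above the bench; this point is its topmost point. The dome falls away 17 mm at 33 mm from its axis. The four domes stand in a square at 140 mm pitch
- dome4_top (a point): crown of a domed copper burner cover of the hearth: a hemisphere 80 mm across (radius 40 mm), top 90 mm above the bench; this point is its topmost point. The dome falls away 17 mm at 33 mm from its axis. The four domes stand in a square at 140 mm pitch
- gas_cock (a joint): quarter-turn gas cock on the brass pipe, its lever turning about a vertical axis between two hard stops: 1.571 rad = open, lever in line with the pipe and pointing away from the robot; 0 = shut, lever square across the pipe and pointing away from the hearth (to the right). Turning clockwise seen from above shuts it. Stiff (0.15 N m) and stays where it is left; it may start up to 0.6 rad short of fully open
- cock_pivot (a point): on the cock's turning axis, at mid height of the lever, 86 mm above the bench
- cock_lever (a point): point on the middle line of the lever, 55 mm from the pivot, at mid height. The lever is a steel bar 14 mm wide, 12 mm high, reaching 75 mm from the pivot; its underside is 24 mm above the top of the pipe
- tile: white glazed ceramic tile lying loose on the bench, 150 mm (its x) by 200 mm (its y) by 9 mm thick, 0.7 kg; origin at the centre of its underside
- blank1: flat round glass blank, 66 mm across and 6 mm thick, about 50 g, lying flat on the bench at the start (z = 0); origin at the centre of its underside, z along its axis (either face may be up). One of three or four; None if absent
- blank2: flat round glass blank, 66 mm across and 6 mm thick, about 50 g, lying flat on the bench at the start (z = 0); origin at the centre of its underside, z along its axis (either face may be up). One of three or four; None if absent
- blank3: flat round glass blank, 66 mm across and 6 mm thick, about 50 g, lying flat on the bench at the start (z = 0); origin at the centre of its underside, z along its axis (either face may be up). One of three or four; None if absent
- blank4: flat round glass blank, 66 mm across and 6 mm thick, about 50 g, lying flat on the bench at the start (z = 0); origin at the centre of its underside, z along its axis (either face may be up). One of three or four; None if absent
- shade1: finished glass shade, round and dished like a shallow watch glass: 66 mm across the rim, wall 5 mm, 15 mm high over all, about 50 g; origin at the centre of its rim plane, z towards its crown. The inside of the crown is 10 mm above the rim plane. Starts crown up on one of the domes. One or two of the four are there; None if absent
- shade2: finished glass shade, round and dished like a shallow watch glass: 66 mm across the rim, wall 5 mm, 15 mm high over all, about 50 g; origin at the centre of its rim plane, z towards its crown. The inside of the crown is 10 mm above the rim plane. Starts crown up on one of the domes. One or two of the four are there; None if absent
- shade3: finished glass shade, round and dished like a shallow watch glass: 66 mm across the rim, wall 5 mm, 15 mm high over all, about 50 g; origin at the centre of its rim plane, z towards its crown. The inside of the crown is 10 mm above the rim plane. Starts crown up on one of the domes. One or two of the four are there; None if absent
- shade4: finished glass shade, round and dished like a shallow watch glass: 66 mm across the rim, wall 5 mm, 15 mm high over all, about 50 g; origin at the centre of its rim plane, z towards its crown. The inside of the crown is 10 mm above the rim plane. Starts crown up on one of the domes. One or two of the four are there; None if absent
- prism: violet-tinged glass prism, 50 mm long, 36 mm wide, 31 mm high, lying loose among the blanks; leave alone
- loupe: chrome loupe, a waisted cylinder 40 mm across and 36 mm high standing among the blanks; leave alone
Mind the look-alikes: they are no part of the job. Leave any green look-alike of the shade2 alone. What is shaped like the blank3 but pink is not meant.

How it is judged:
On the way, in this order (a step that is already met when the one before it is completed fails the run):
1. the gas cock is fully shut (value of joint gas_cock below 0.1 rad), for 0.2 s.
2. with the cock shut, every shade lies crown up on the tile and every blank balances on a dome of its own ((horizontal distance between blank1 and dome1_top below 0.01 m or horizontal distance between blank1 and dome2_top below 0.01 m or horizontal distance between blank1 and dome3_top below 0.01 m or horizontal distance between blank1 and dome4_top below 0.01 m) and height (world z) of blank1 between 0.084 and 0.0935 m and (angle between blank1's own z axis and vertical below 0.22 rad or angle between blank1's own z axis and vertical above 2.92 rad) and (horizontal distance between blank2 and dome1_top below 0.01 m or horizontal distance between blank2 and dome2_top below 0.01 m or horizontal distance between blank2 and dome3_top below 0.01 m or horizontal distance between blank2 and dome4_top below 0.01 m) and height (world z) of blank2 between 0.084 and 0.0935 m and (angle between blank2's own z axis and vertical below 0.22 rad or angle between blank2's own z axis and vertical above 2.92 rad) and (horizontal distance between blank3 and dome1_top below 0.01 m or horizontal distance between blank3 and dome2_top below 0.01 m or horizontal distance between blank3 and dome3_top below 0.01 m or horizontal distance between blank3 and dome4_top below 0.01 m) and height (world z) of blank3 between 0.084 and 0.0935 m and (angle between blank3's own z axis and vertical below 0.22 rad or angle between blank3's own z axis and vertical above 2.92 rad) and (horizontal distance between blank4 and dome1_top below 0.01 m or horizontal distance between blank4 and dome2_top below 0.01 m or horizontal distance between blank4 and dome3_top below 0.01 m or horizontal distance between blank4 and dome4_top below 0.01 m) and height (world z) of blank4 between 0.084 and 0.0935 m and (angle between blank4's own z axis and vertical below 0.22 rad or angle between blank4's own z axis and vertical above 2.92 rad) and x of shade1 in the frame of tile between -0.045 and 0.045 m and y of shade1 in the frame of tile between -0.07 and 0.07 m and z of shade1 in the frame of tile between 0.006 and 0.013 m and angle between each of shade1, shade2, shade3, shade4's own z axis and vertical below 0.12 rad and x of shade2 in the frame of tile between -0.045 and 0.045 m and y of shade2 in the frame of tile between -0.07 and 0.07 m and z of shade2 in the frame of tile between 0.006 and 0.013 m and x of shade3 in the frame of tile between -0.045 and 0.045 m and y of shade3 in the frame of tile between -0.07 and 0.07 m and z of shade3 in the frame of tile between 0.006 and 0.013 m and x of shade4 in the frame of tile between -0.045 and 0.045 m and y of shade4 in the frame of tile between -0.07 and 0.07 m and z of shade4 in the frame of tile between 0.006 and 0.013 m and value of joint gas_cock below 0.1 rad), for 0.3 s.
3. the gas cock is fully open again (value of joint gas_cock above 1.47 rad), for 0.2 s.
At the end, for the whole second after the job is handed in: Cock within 0.1 rad of fully open; each blank at rest on its own dome, centre within 10 mm of the dome axis, within 0.22 rad of level; each shade flat on the tile itself, crown up, centre within 45 mm (tile x) and 70 mm (tile y) of the tile centre ((horizontal distance between blank1 and dome1_top below 0.01 m or horizontal distance between blank1 and dome2_top below 0.01 m or horizontal distance between blank1 and dome3_top below 0.01 m or horizontal distance between blank1 and dome4_top below 0.01 m) and height (world z) of blank1 between 0.084 and 0.0935 m and (angle between blank1's own z axis and vertical below 0.22 rad or angle between blank1's own z axis and vertical above 2.92 rad) and (horizontal distance between blank2 and dome1_top below 0.01 m or horizontal distance between blank2 and dome2_top below 0.01 m or horizontal distance between blank2 and dome3_top below 0.01 m or horizontal distance between blank2 and dome4_top below 0.01 m) and height (world z) of blank2 between 0.084 and 0.0935 m and (angle between blank2's own z axis and vertical below 0.22 rad or angle between blank2's own z axis and vertical above 2.92 rad) and (horizontal distance between blank3 and dome1_top below 0.01 m or horizontal distance between blank3 and dome2_top below 0.01 m or horizontal distance between blank3 and dome3_top below 0.01 m or horizontal distance between blank3 and dome4_top below 0.01 m) and height (world z) of blank3 between 0.084 and 0.0935 m and (angle between blank3's own z axis and vertical below 0.22 rad or angle between blank3's own z axis and vertical above 2.92 rad) and (horizontal distance between blank4 and dome1_top below 0.01 m or horizontal distance between blank4 and dome2_top below 0.01 m or horizontal distance between blank4 and dome3_top below 0.01 m or horizontal distance between blank4 and dome4_top below 0.01 m) and height (world z) of blank4 between 0.084 and 0.0935 m and (angle between blank4's own z axis and vertical below 0.22 rad or angle between blank4's own z axis and vertical above 2.92 rad) and x of shade1 in the frame of tile between -0.045 and 0.045 m and y of shade1 in the frame of tile between -0.07 and 0.07 m and z of shade1 in the frame of tile between 0.006 and 0.013 m and angle between each of shade1, shade2, shade3, shade4's own z axis and vertical below 0.12 rad and x of shade2 in the frame of tile between -0.045 and 0.045 m and y of shade2 in the frame of tile between -0.07 and 0.07 m and z of shade2 in the frame of tile between 0.006 and 0.013 m and x of shade3 in the frame of tile between -0.045 and 0.045 m and y of shade3 in the frame of tile between -0.07 and 0.07 m and z of shade3 in the frame of tile between 0.006 and 0.013 m and x of shade4 in the frame of tile between -0.045 and 0.045 m and y of shade4 in the frame of tile between -0.07 and 0.07 m and z of shade4 in the frame of tile between 0.006 and 0.013 m and value of joint gas_cock above 1.47 rad and linear speed of each of blank1, blank2, blank3, blank4, shade1, shade2, shade3, shade4 below 0.02 m/s); the robot touches nothing.
It fails at once if the prism is moved more than 40 mm (distance of prism from where it was at the start of the episode above 0.04 m).
It fails at once if the loupe is moved more than 40 mm (distance of loupe from where it was at the start of the episode above 0.04 m).
Of blank1, blank2, blank3, blank4 only 3 to 4 are there at a start; the rules pass over those that are not, and their reading is None.
Of shade1, shade2, shade3, shade4 only 1 to 2 are there at a start; the rules pass over those that are not, and their reading is None.
At some moment in a run one of tile may be knocked a few centimetres aside while the robot is not near it.
Once in a run the grip may slacken for a moment while it holds something.
It also fails if it takes over 208 s, if anything falls off the work surface, if the arm or the gripper's body presses on something with over 40 N, if the wrist force passes 120 N, or if a joint passes its speed limit or range.

## Working session

There is one attempt and no reset: what is moved stays moved. The work goes in short steps, Python scripts to look and compute and a tool call to move; the robot and the scene stay as the last step left them, time stands still between calls to the robot, and variables do not carry over. Pictures are saved under pics/ and viewed, at most 14 in all, crops included, and the job is handed in when it is done.

Besides the shell and the picture viewer there is one more tool, called by a JSON object that holds its "name" and its "arguments", one argument or row to a line. jog_arm: Moves the arm, as the interface text tells. Its arguments: {"type":"object","properties":{"motion":{"type":"array"}},"required":["motion"]}

```bash
mkdir -p pics; cat > h.py <<'E'
import numpy as np, cv2
from workcell import readout, camera, bot
from scipy.spatial.transform import Rotation as R
def shot(n,f=None):
    c=camera(n)
    if f: cv2.imwrite('pics/'+f,c['pixels'][:,:,::-1])
    return c
def ray(c,uv):
    p=cv2.undistortPoints(np.array([[uv]],float),c['K'],c['dist'])[0,0]
    M=cv2.Rodrigues(np.array(c['rvec'],float))[0]; t=np.array(c['tvec']).ravel()
    return -M.T@t, M.T@np.array([p[0],p[1],1])
def plane(c,uv,z):
    o,d=ray(c,uv); return o+d*(z-o[2])/d[2]
def proj(c,P):
    return cv2.projectPoints(np.array(P,float).reshape(-1,1,3),np.array(c['rvec'],float),np.array(c['tvec'],float),c['K'],c['dist'])[0].reshape(-1,2)
def tool(pt):
    "shift in tool mm from present TCP to world pt"
    s=readout.get_obs(); return R.from_quat(s['tool_rot']).inv().apply(np.array(pt)-s['eef_pos'])*1000
E
python3 - <<'E'
from h import *
s=readout.get_obs(); print(s['clock'],s['eef_pos'],s['tool_rot'],s['grip_width'],bot.tcp_to_grasp)
a=shot('top','t0.png');b=shot('scene','s0.png')
for c in(a,b): print(ray(c,(256,192)))
E
```

```text
0.0 [0.15603541 0.4743578  0.23040728] [ 1.58233979e-01  9.87401087e-01 -1.03479790e-03 -1.74542851e-04] 0.08523010831060378 0.0187
(array([ 0.40280072, -0.01375906,  1.11890085]), array([ 0.08003991,  0.01049725, -0.9967891 ]))
(array([ 0.82626691, -0.48456442,  0.77278495]), array([-0.36533739,  0.55610532, -0.74681498]))
```

View pics/t0.png

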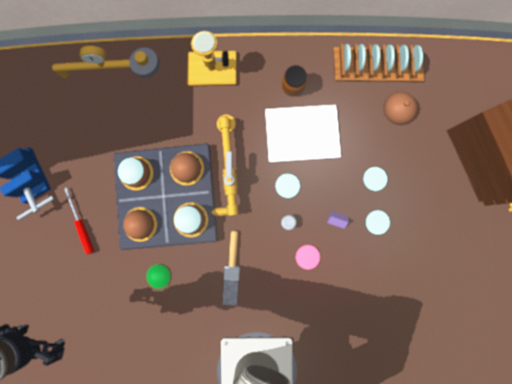

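View pics/s0.png

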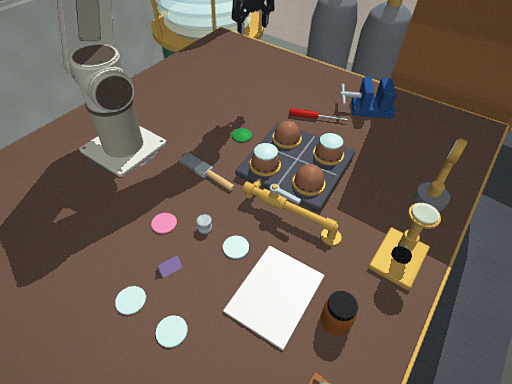

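Top view: the shades sit on the domes at (131,171) and (190,218). The bare domes are at (187,168) and (140,224). Blanks lie at (287,185), (375,179) and (378,222), with the tile around (302,133). The loupe is at (288,222), the prism at (338,220), and the cock lever points up from about (230,182).

```bash
cat >> h.py <<'E'
def blobs(c,lo,hi,amin=60):
    hsv=cv2.cvtColor(c['pixels'],cv2.COLOR_RGB2HSV)
    m=cv2.inRange(hsv,np.array(lo),np.array(hi))
    n,_,st,ce=cv2.connectedComponentsWithStats(m)
    return [(ce[i],st[i]) for i in range(1,n) if st[i][4]>=amin],m
E
python3 - <<'E'
from h import *
c=shot('top'); px=c['pixels']
hsv=cv2.cvtColor(px,cv2.COLOR_RGB2HSV)
for u,v in [(287,185),(131,168),(190,218),(300,133),(187,165),(230,160),(228,140),(338,220),(288,222)]: print((u,v),px[v,u],hsv[v,u])
b,m=blobs(c,(75,15,150),(105,110,255))
for ce,st in b: print('glass',ce.round(1),st,plane(c,ce,0.006).round(4),plane(c,ce,.09).round(4))
b,m=blobs(c,(0,0,200),(180,14,255),500)
for ce,st in b: print('white',ce.round(1),st,plane(c,ce,0.009).round(4))
b,m=blobs(c,(0,100,60),(14,220,255),200)
for ce,st in b: print('cop',ce.round(1),st,plane(c,ce,.07).round(4))
im=cv2.resize(px[100:260,105:250,::-1],None,fx=4,fy=3.75,interpolation=cv2.INTER_CUBIC);cv2.imwrite('pics/t1.png',im)
E
```

```text
(287, 185) [237 252 252] [ 90  15 252]
(131, 168) [231 251 251] [ 90  20 251]
(190, 218) [229 250 250] [ 90  21 250]
(300, 133) [253 253 253] [  0   0 253]
(187, 165) [185 122  89] [ 10 132 185]
(230, 160) [204 218 229] [103  28 229]
(228, 140) [211 164  68] [ 20 173 211]
(338, 220) [177 150 220] [132  81 220]
(288, 222) [223 231 238] [104  16 238]
glass [347.1  55.9] [345  44   6  26 127] [ 0.8829 -0.2682  0.006 ] [ 0.8467 -0.249   0.09  ]
glass [361.3  55.8] [359  44   6  26 133] [ 0.8836 -0.3098  0.006 ] [ 0.8473 -0.2874  0.09  ]
glass [375.6  55.7] [372  44   8  26 143] [ 0.8845 -0.352   0.006 ] [ 0.8482 -0.3264  0.09  ]
glass [390.1  55.9] [386  45   9  25 158] [ 0.8845 -0.3948  0.006 ] [ 0.8482 -0.3661  0.09  ]
glass [404.   56.1] [400  45   9  25 173] [ 0.885  -0.4366  0.006 ] [ 0.8486 -0.4047  0.09  ]
glass [417.8  56.7] [414  45   9  26 179] [ 0.8842 -0.4785  0.006 ] [ 0.8478 -0.4434  0.09  ]
glass [130.8 169.7] [117 157  27  27 452] [0.5589 0.3498 0.006 ] [0.5471 0.3224 0.09  ]
glass [375.  178.4] [363 167  25  24 469] [ 0.5267 -0.3332  0.006 ] [ 0.5174 -0.3091  0.09  ]
gla
[... 297 characters left out ...]
24  25 476] [ 0.406  -0.3365  0.006 ] [ 0.4057 -0.3121  0.09  ]
glass [288.3 221.8] [282 216  13  13 102] [ 0.4094 -0.0898  0.006 ] [ 0.4089 -0.0841  0.09  ]
white [302.4 133. ] [ 265  105   76   57 3830] [ 0.6555 -0.1329  0.009 ]
white [242.7 352.8] [ 221  338   71   46 1296] [0.0529 0.0381 0.009 ]
cop [374.   66.9] [ 332   43   93   40 2003] [ 0.8242 -0.3262  0.07  ]
cop [290.8  87.3] [281  73  26  23 253] [ 0.7665 -0.0982  0.07  ]
cop [400.  107.7] [383  91  35  34 917] [ 0.7103 -0.3916  0.07  ]
cop [486.8 152.4] [ 447   98   65  108 4736] [ 0.5893 -0.6323  0.07  ]
cop [185.2 167.1] [170 154  31  28 654] [0.5546 0.1827 0.07  ]
cop [137.9 224. ] [124 211  29  27 658] [0.406  0.3079 0.07  ]
```

View pics/t1.png

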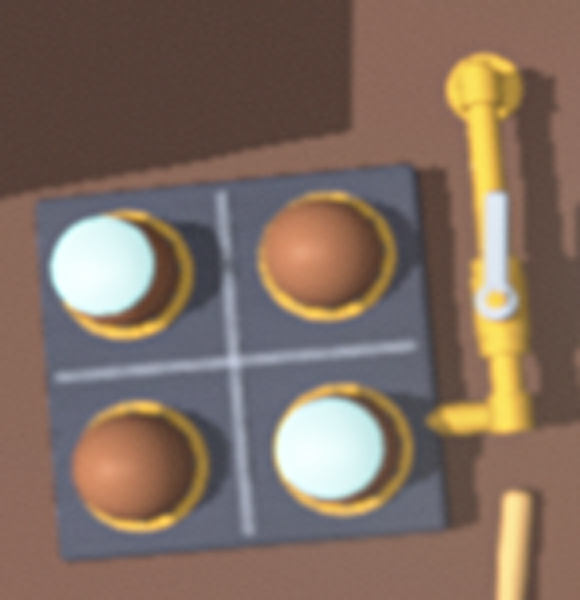

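```bash
python3 - <<'E'
from h import *
c=shot('top')
f=lambda u,v:(105+u/4,100+v/3.75)
C=np.array([plane(c,f(*p),.03)[:2] for p in [(38,200),(412,163),(445,525),(65,558)]])
print(C,[np.linalg.norm(C[i]-C[i-1]) for i in range(4)])
o=C.mean(0); ex=(C[0]+C[1]-C[2]-C[3]);ex/=np.linalg.norm(ex);yaw=np.arctan2(ex[1],ex[0]);print('hearth',o,yaw)
ey=np.array([-ex[1],ex[0]])
for a in(1,-1):
  for b in(1,-1): print('dome',a,b,(o+.07*(a*ex+b*ey)).round(4))
print('pivot',plane(c,f(495,298),.092),'tip',plane(c,f(497,195),.092), 'pipe y at',o-.185*ey)
for n,z in (((130.8,169.7),.1),((188.9,218.7),.1)): print('shade',plane(c,n,z))
t,m=blobs(c,(0,0,200),(180,14,255),500)
n,l=cv2.connectedComponents(m); 
m2=(l==l[133,302]).astype(np.uint8); r=cv2.minAreaRect(cv2.findContours(m2,0,2)[0][0]); P=[plane(c,p,.009)[:2] for p in cv2.boxPoints(r)];print('tile',np.round(P,4),np.mean(P,0))
# two-view check of blanks, shades in scene
s=shot('scene')
b,m=blobs(s,(75,10,150),(105,110,255),150)
for ce,st in b: print('scene',ce.round(1),st,plane(s,ce,.006).round(4),plane(s,ce,.1).round(4))
E
```

```text
[[0.60216683 0.38981932]
 [0.62471343 0.12769606]
 [0.36214006 0.10553282]
 [0.33863855 0.3666768 ]] [np.float64(0.2645424980650248), np.float64(0.2630911524000721), np.float64(0.2635070825117093), np.float64(0.26219934951322754)]
hearth [0.48191472 0.24743125] 0.08590406355526532
dome 1 1 [0.5457 0.3232]
dome 1 -1 [0.5577 0.1837]
dome -1 1 [0.4062 0.3112]
dome -1 -1 [0.4182 0.1717]
pivot [0.51804615 0.06628069 0.092     ] tip [0.58898266 0.06476949 0.092     ] pipe y at [0.49778743 0.06311343]
shade [0.54567519 0.31919339 0.1       ]
shade [0.4187061  0.16706342 0.1       ]
tile [[ 0.7257 -0.0283]
 [ 0.7383 -0.2331]
 [ 0.5869 -0.238 ]
 [ 0.5751 -0.0363]] [ 0.65650881 -0.13394668]
scene [188.5  12.8] [ 158    0   54   30 1291] [-0.4973  0.8565  0.006 ] [-0.3351  0.6921  0.1   ]
scene [223.7  13.1] [215   0  22  29 474] [-0.3589  0.9609  0.006 ] [-0.2136  0.7837  0.1   ]
scene [331.  140.5] [320 133  23  16 283] [0.5179 0.4137 0.006 ] [0.5557 0.3036 0.1   ]
scene [265.6 150.9] [254 143  24  17 317] [0.376  0.2458 0.006 ] [0.4312 0.1562 0.1   ]
scene [235.6 246.6] [223 236  26  22 469] [ 0.5148 -0.0925  0.006 ] [ 0.553  -0.1405  0.1   ]
scene [130.1 299.9] [115 286  31  29 663] [ 0.4108 -0.3405  0.006 ] [ 0.4617 -0.3581  0.1   ]
scene [171.1 330.9] [156 316  32  31 786] [ 0.5317 -0.3371  0.006 ] [ 0.5678 -0.3552  0.1   ]
```

{"name": "jog_arm", "arguments": {
  "motion": [
    {"x":-507,"y":-216,"z":10,"spin":-18.2,"fingers":1},
    {"x":-507,"y":-216,"z":10,"spin":-18.2,"fingers":1},
    {"x":-507,"y":-216,"z":10,"spin":-18.2,"fingers":1},
    {"x":-507,"y":-216,"z":10,"spin":-18.2,"fingers":1},
    {"x":-507,"y":-216,"z":10,"spin":-18.2,"fingers":1},
    {"x":-507,"y":-216,"z":10,"spin":-18.2,"fingers":1},
    {"x":-507,"y":-216,"z":10,"spin":-18.2,"fingers":1},
    {"x":-507,"y":-216,"z":10,"spin":-18.2,"fingers":1}
  ]
}}

```text
clock: 1.25
eef_pos: [0.5277, 0.1485, 0.2223]
tool_rot: [0.0, 1.0, 0.0, 0.0]
ft_force: [0.6, 1.1, 0.0]
grip_width: 0.0004
grasp_force: 0.0
```

{"name": "jog_arm", "arguments": {
  "motion": [
    {"fingers":1},
    {"fingers":1},
    {"fingers":1}
  ]
}}

```text
validation failed for argument at $.mo...
```

```bash
python3 - <<'E'
from h import *
s=readout.get_obs(); print(s['clock'],s['eef_pos'],s['joint_pos'])
c=shot('wrist','w0.png'); print(ray(c,(256,192)))
p=np.array([.518,.066,.092]);th=.086
print('proj pivot,tip',proj(c,[p,[.589,.065,.092]]))
for phi in np.arange(0.1,-1.58,-.2).tolist()+[-1.571]:
    # lever angle from open direction th: phi<=0
    a=th+phi if phi<0 else th-.107
    u=np.array([np.cos(a),np.sin(a)]); n=np.array([-u[1],u[0]])
    d=.007+.011*abs(n[0])+.0145*abs(n[1])
    q=p[:2]+.05*u+n*d; print(round(a,2),q.round(4))
E
```

```text
1.25 [0.5277221  0.14845443 0.22234406] [2.74065225e-01 3.40109195e-01 1.17786642e-01 1.34819040e+00
 2.88024298e-04 2.74376367e-01]
(array([0.44811353, 0.1483093 , 0.36585764]), array([ 3.24512539e-01, -7.86947534e-05, -9.45955963e-01]))
proj pivot,tip [[156.12213958 164.40448231]
 [162.44683497 241.91163228]]
-0.02 [0.5684 0.0867]
-0.01 [0.5683 0.087 ]
-0.21 [0.5719 0.0784]
-0.41 [0.5737 0.0685]
-0.61 [0.5734 0.0578]
-0.81 [0.5705 0.0468]
-1.01 [0.5648 0.0362]
-1.21 [0.5564 0.027 ]
-1.41 [0.5457 0.0198]
-1.48 [0.5414 0.0178]
```

View pics/w0.png

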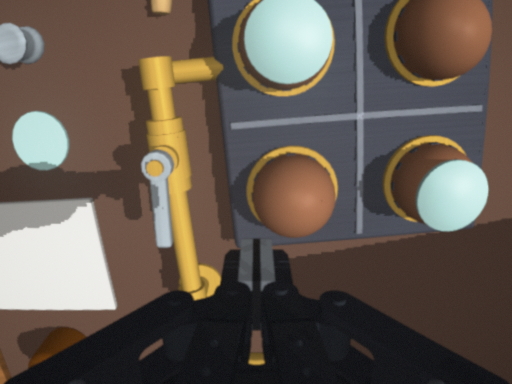

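Wrist view: the lever pivot is at (156,164) and its tip at (163,243), matching the top-camera estimate. The shades are at (288,40) and (452,195).

{"name": "jog_arm", "arguments": {
  "motion": [
    {"x":0,"y":0,"z":0,"spin":0,"fingers":1},
    {"x":0,"y":0,"z":0,"spin":0,"fingers":1}
  ]
}}

```text
clock: 1.55
eef_pos: [0.5256, 0.1505, 0.2221]
tool_rot: [-0.0, 1.0, 0.0, -0.001]
ft_force: [-0.4, 1.0, -0.0]
grip_width: 0.0003
grasp_force: 0.0
```

{"name": "jog_arm", "arguments": {
  "motion": [
    {"x":-42,"y":-42,"z":0,"spin":0,"fingers":1},
    {"x":-42,"y":-42,"z":50,"spin":0,"fingers":1},
    {"x":-42,"y":-42,"z":100,"spin":0,"fingers":1},
    {"x":-42,"y":-42,"z":150,"spin":0,"fingers":1},
    {"x":-42,"y":-42,"z":150,"spin":0,"fingers":1},
    {"x":-42,"y":-42,"z":150,"spin":0,"fingers":1}
  ]
}}

```text
clock: 2.3
eef_pos: [0.5692, 0.1093, 0.0744]
tool_rot: [-0.001, 1.0, 0.0, 0.001]
ft_force: [0.9, 0.3, -0.0]
grip_width: -0.0001
grasp_force: 0.0
```

{"name": "jog_arm", "arguments": {
  "motion": [
    {"x":0,"y":-22,"z":0,"spin":0,"fingers":1},
    {"x":-4,"y":-31,"z":0,"spin":0,"fingers":1},
    {"x":-5,"y":-41,"z":0,"spin":0,"fingers":1},
    {"x":-5,"y":-51,"z":0,"spin":0,"fingers":1},
    {"x":-2,"y":-62,"z":0,"spin":0,"fingers":1},
    {"x":4,"y":-73,"z":0,"spin":0,"fingers":1},
    {"x":12,"y":-82,"z":0,"spin":0,"fingers":1},
    {"x":23,"y":-89,"z":0,"spin":0,"fingers":1}
  ]
}}

```text
clock: 3.3
eef_pos: [0.5459, 0.0182, 0.0728]
tool_rot: [0.0, 1.0, -0.0, 0.001]
ft_force: [4.3, 2.9, -0.1]
grip_width: 0.0002
grasp_force: 2.0
```

{"name": "jog_arm", "arguments": {
  "motion": [
    {"x":4,"y":-2,"z":0,"spin":0,"fingers":1},
    {"x":8,"y":-3,"z":0,"spin":0,"fingers":1},
    {"x":8,"y":-3,"z":0,"spin":0,"fingers":1},
    {"x":8,"y":-3,"z":0,"spin":0,"fingers":1}
  ]
}}

```text
clock: 3.8
eef_pos: [0.5414, 0.0161, 0.073]
tool_rot: [0.0, 1.0, 0.0, 0.004]
ft_force: [10.4, 3.3, -6.2]
grip_width: 0.0001
grasp_force: 5.2
```

{"name": "jog_arm", "arguments": {
  "motion": [
    {"x":5,"y":0,"z":0,"spin":0,"fingers":1},
    {"x":5,"y":0,"z":0,"spin":0,"fingers":1},
    {"x":5,"y":0,"z":0,"spin":0,"fingers":1}
  ]
}}

```text
clock: 4.18
eef_pos: [0.5411, 0.0162, 0.0737]
tool_rot: [-0.0, 1.0, 0.0, 0.009]
ft_force: [20.0, 3.8, -13.0]
grip_width: 0.0002
grasp_force: 10.1
```

{"name": "jog_arm", "arguments": {
  "motion": [
    {"x":-25,"y":0,"z":0,"spin":0,"fingers":-1},
    {"x":-25,"y":0,"z":-60,"spin":0,"fingers":-1},
    {"x":-25,"y":0,"z":-120,"spin":0,"fingers":-1},
    {"x":60,"y":60,"z":-120,"spin":0,"fingers":-1},
    {"x":120,"y":120,"z":-120,"spin":0,"fingers":-1},
    {"x":120,"y":150,"z":-120,"spin":0,"fingers":-1},
    {"x":120,"y":150,"z":-120,"spin":0,"fingers":-1}
  ]
}}

```text
clock: 5.05
eef_pos: [0.4096, 0.1662, 0.1922]
tool_rot: [-0.001, 1.0, -0.001, -0.001]
ft_force: [0.6, 0.2, 0.5]
grip_width: 0.0852
grasp_force: 0.0
```

```bash
python3 - <<'E'
from h import *
s=readout.get_obs(); print(s['clock'],s['eef_pos'],s['tool_rot'])
c=shot('wrist','w1.png')
E
```

```text
5.05 [0.40961966 0.16624866 0.19220231] [-1.06982455e-03  9.99998177e-01 -1.43825344e-03 -6.57929582e-04]
```

View pics/w1.png

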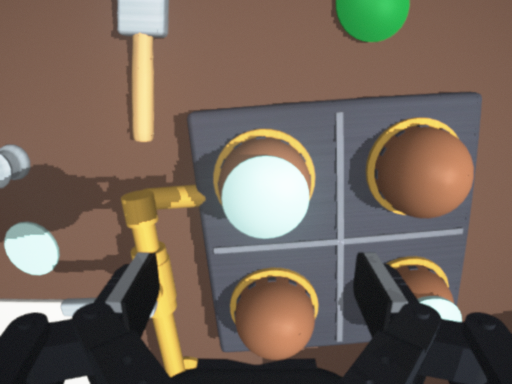

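Wrist view: the lever is shut, lying across the pipe near (80,308). The near shade is centred around (266,197).

```bash
python3 - <<'E'
from h import *
c=shot('wrist'); t=shot('top')
b,_=blobs(c,(75,10,140),(105,110,255),300)
for ce,st in b: print(ce.round(1),st,plane(c,ce,.084).round(4))
b,_=blobs(t,(75,10,140),(105,110,255),300)
for ce,st in b: print('top',ce.round(1),st,plane(t,ce,.084).round(4))
# dome copper circles on wrist: silhouettes
hsv=cv2.cvtColor(c['pixels'],cv2.COLOR_RGB2HSV)
D=np.array([[.4182,.1717],[.4062,.3112],[.5577,.1837]])
print('domes at z .05 proj',proj(c,[[*d,.09] for d in D]).round(1),proj(c,[[*d,.03] for d in D]).round(1))
E
```

```text
[140.8  16.8] [ 116    0   50   36 1726] [0.2892 0.088  0.084 ]
[ 15.1 157.1] [  0 146  28  24 411] [ 0.3871 -0.0233  0.084 ]
[260.8 199.7] [ 220  157   88   83 5222] [0.4217 0.171  0.084 ]
[ 29.8 249.1] [   3  224   55   52 2155] [ 0.4684 -0.0281  0.084 ]
[442.8 308.8] [420 298  40  24 465] [0.5277 0.3384 0.084 ]
top [129.3 168.8] [117 157  27  25 469] [0.5503 0.3285 0.084 ]
top [375.  178.4] [363 167  25  24 467] [ 0.5182 -0.3109  0.084 ]
top [287.2 185. ] [275 174  25  24 466] [ 0.5031 -0.083   0.084 ]
top [377.6 221.8] [367 211  22  23 419] [ 0.4061 -0.3145  0.084 ]
domes at z .05 proj [[261.9 198.1]
 [442.9 183.8]
 [273.7 343.5]] [[260.9 176. ]
 [410.7 164.4]
 [271.2 302.8]]
```

{"name": "jog_arm", "arguments": {
  "motion": [
    {"x":-10.5,"y":5.8,"z":40,"spin":0,"fingers":-1},
    {"x":-10.5,"y":5.8,"z":80,"spin":0,"fingers":-1},
    {"x":-10.5,"y":5.8,"z":121,"spin":0,"fingers":-1},
    {"x":-10.5,"y":5.8,"z":121,"spin":0,"fingers":-1},
    {"x":-10.5,"y":5.8,"z":121,"spin":0,"fingers":-1}
  ]
}}

```text
clock: 5.82
eef_pos: [0.424, 0.1712, 0.0724]
tool_rot: [0.001, 1.0, -0.0, 0.001]
ft_force: [0.5, 0.6, 0.2]
grip_width: 0.0849
grasp_force: 0.0
```

{"name": "jog_arm", "arguments": {
  "motion": [
    {"x":0,"y":0,"z":0,"spin":0,"fingers":1},
    {"x":0,"y":0,"z":0,"spin":0,"fingers":1},
    {"x":0,"y":0,"z":0,"spin":0,"fingers":1},
    {"x":0,"y":0,"z":0,"spin":0,"fingers":1},
    {"x":0,"y":0,"z":0,"spin":0,"fingers":1}
  ]
}}

```text
clock: 6.45
eef_pos: [0.4248, 0.1718, 0.0746]
tool_rot: [0.0, 1.0, 0.0, 0.003]
ft_force: [-2.5, -3.9, 11.9]
grip_width: 0.0639
grasp_force: 61.4
```

{"name": "jog_arm", "arguments": {
  "motion": [
    {"x":0,"y":0,"z":0,"spin":0,"fingers":-1},
    {"x":0,"y":0,"z":0,"spin":0,"fingers":-1},
    {"x":2,"y":0,"z":7,"spin":0,"fingers":-1},
    {"x":2,"y":0,"z":7,"spin":0,"fingers":-1},
    {"x":2,"y":0,"z":7,"spin":0,"fingers":-1}
  ]
}}

```text
clock: 7.08
eef_pos: [0.4206, 0.1718, 0.064]
tool_rot: [0.0, 1.0, -0.0, -0.0]
ft_force: [0.2, -0.5, 0.0]
grip_width: 0.0857
grasp_force: 0.0
```

{"name": "jog_arm", "arguments": {
  "motion": [
    {"x":0,"y":0,"z":0,"spin":0,"fingers":1},
    {"x":0,"y":0,"z":0,"spin":0,"fingers":1},
    {"x":0,"y":0,"z":0,"spin":0,"fingers":1},
    {"x":0,"y":0,"z":0,"spin":0,"fingers":1},
    {"x":0,"y":0,"z":0,"spin":0,"fingers":1}
  ]
}}

```text
clock: 7.7
eef_pos: [0.4214, 0.1727, 0.0657]
tool_rot: [-0.0, 1.0, 0.001, 0.001]
ft_force: [-3.0, 1.4, 8.4]
grip_width: 0.0648
grasp_force: 63.5
```

{"name": "jog_arm", "arguments": {
  "motion": [
    {"x":0,"y":0,"z":-8,"spin":0,"fingers":1},
    {"x":0,"y":0,"z":-20,"spin":0,"fingers":1},
    {"x":0,"y":0,"z":-60,"spin":0,"fingers":1},
    {"x":0,"y":0,"z":-95,"spin":0,"fingers":1},
    {"x":0,"y":0,"z":-95,"spin":0,"fingers":1}
  ]
}}

```text
clock: 8.32
eef_pos: [0.4232, 0.1727, 0.1628]
tool_rot: [0.0, 1.0, 0.001, 0.003]
ft_force: [0.6, 0.3, -1.0]
grip_width: 0.0652
grasp_force: 66.3
```

```bash
python3 - <<'E'
from h import *
s=readout.get_obs(); print(s['clock'],s['eef_pos'],s['tool_rot'],s['grip_width'],s['grasp_force'],s['joint_pos'])
c=shot('wrist'); t=shot('scene')
cv2.imwrite('pics/g1.png',np.hstack([cv2.resize(c['pixels'],(400,300)),cv2.resize(t['pixels'][60:260,180:446],(400,300))])[:,:,::-1])
E
```

```text
8.325 [0.42322286 0.17268584 0.16277507] [1.41932028e-04 9.99993643e-01 1.27925029e-03 3.32513523e-03] 0.06517454556361371 66.33343767374754 [ 3.87502348e-01  1.95000179e-01 -2.38049713e-01  1.13062245e+00
 -1.45192838e-04  3.87785697e-01]
```

View pics/g1.png

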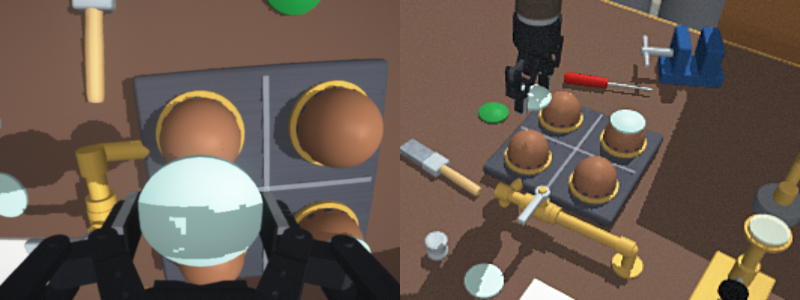

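The shade is held level in the gripper, and the other one is still on its dome.

{"name": "jog_arm", "arguments": {
  "motion": [
    {"x":-37,"y":-42,"z":-10,"spin":0,"fingers":1},
    {"x":-74,"y":-84,"z":-10,"spin":0,"fingers":1},
    {"x":-111,"y":-126,"z":-10,"spin":0,"fingers":1},
    {"x":-148,"y":-168,"z":-10,"spin":0,"fingers":1},
    {"x":-185,"y":-210,"z":-10,"spin":0,"fingers":1},
    {"x":-220,"y":-252,"z":-10,"spin":0,"fingers":1},
    {"x":-220,"y":-252,"z":-10,"spin":0,"fingers":1},
    {"x":-220,"y":-252,"z":-10,"spin":0,"fingers":1}
  ]
}}

```text
clock: 9.43
eef_pos: [0.6395, -0.0801, 0.1672]
tool_rot: [0.0, 1.0, 0.0, -0.002]
ft_force: [-0.2, 0.4, -1.3]
grip_width: 0.065
grasp_force: 66.4
```

```bash
python3 - <<'E'
from h import *
s=readout.get_obs(); print(s['clock'],s['eef_pos'],s['tool_rot'],s['grip_width'],s['grasp_force'])
c=shot('wrist','w2.png'); t=shot('scene')
b,m=blobs(t,(0,0,200),(180,14,255),500)
for ce,st in b: print('white',ce.round(1),st,plane(t,ce,0.009).round(4))
o=np.array([.656,-.134]);y=.053;M=np.array([[np.cos(y),-np.sin(y)],[np.sin(y),np.cos(y)]])
print(proj(c,[[*(o+M@[a,b]),.009] for a,b in [(-.075,.1),(-.075,-.1),(.075,-.1),(.075,.1)]]).round(0))
E
```

```text
9.425 [ 0.63952984 -0.08012653  0.16716031] [ 3.84313114e-04  9.99997498e-01  4.32965418e-04 -2.16080200e-03] 0.0650436418079372 66.36093076318502
white [277.1 292.3] [ 224  246  100  103 4648] [ 0.6647 -0.135   0.009 ]
[[305.  96.]
 [ 78. 110.]
 [108. 261.]
 [307. 252.]]
```

View pics/w2.png

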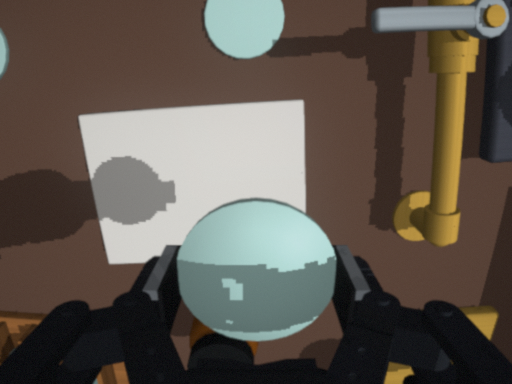

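Tile corners at (80,115), (304,100) and (110,264) match the prediction, and the shade is held level.

{"name": "jog_arm", "arguments": {
  "motion": [
    {"x":-2,"y":0,"z":55,"spin":0,"fingers":1},
    {"x":-2,"y":0,"z":110,"spin":0,"fingers":1},
    {"x":-2,"y":0,"z":140,"spin":0,"fingers":1},
    {"x":-2,"y":0,"z":156,"spin":0,"fingers":1},
    {"x":-2,"y":0,"z":156,"spin":0,"fingers":1}
  ]
}}

```text
clock: 10.15
eef_pos: [0.6421, -0.0793, 0.013]
tool_rot: [-0.001, 1.0, 0.0, -0.001]
ft_force: [0.6, 0.3, -0.6]
grip_width: 0.0648
grasp_force: 66.4
```

{"name": "jog_arm", "arguments": {
  "motion": [
    {"x":0,"y":0,"z":4,"spin":0,"fingers":1},
    {"x":0,"y":0,"z":4,"spin":0,"fingers":1}
  ]
}}

```text
clock: 10.4
eef_pos: [0.6439, -0.0802, 0.0108]
tool_rot: [0.0, 1.0, -0.0, 0.001]
ft_force: [0.0, -0.3, -0.1]
grip_width: 0.0646
grasp_force: 66.4
```

{"name": "jog_arm", "arguments": {
  "motion": [
    {"x":0,"y":0,"z":4,"spin":0,"fingers":1},
    {"x":0,"y":0,"z":4,"spin":0,"fingers":1}
  ]
}}

```text
clock: 10.65
eef_pos: [0.6428, -0.0803, 0.0054]
tool_rot: [0.0, 1.0, 0.0, -0.0]
ft_force: [-0.6, 0.2, -1.2]
grip_width: 0.0651
grasp_force: 66.4
```

{"name": "jog_arm", "arguments": {
  "motion": [
    {"x":0,"y":0,"z":3,"spin":0,"fingers":1},
    {"x":0,"y":0,"z":3,"spin":0,"fingers":1}
  ]
}}

```text
clock: 10.9
eef_pos: [0.6432, -0.0803, 0.003]
tool_rot: [0.0, 1.0, -0.0, 0.0]
ft_force: [-1.2, -0.0, 3.6]
grip_width: 0.0647
grasp_force: 68.5
```

{"name": "jog_arm", "arguments": {
  "motion": [
    {"x":0,"y":0,"z":2,"spin":0,"fingers":1},
    {"x":0,"y":0,"z":2,"spin":0,"fingers":1}
  ]
}}

```text
clock: 11.15
eef_pos: [0.6432, -0.0803, 0.0029]
tool_rot: [0.0, 1.0, -0.0, 0.001]
ft_force: [-4.3, 0.6, 13.1]
grip_width: 0.0647
grasp_force: 73.5
```

{"name": "jog_arm", "arguments": {
  "motion": [
    {"x":0,"y":0,"z":-2,"spin":0,"fingers":1},
    {"x":0,"y":0,"z":-2,"spin":0,"fingers":-1},
    {"x":0,"y":0,"z":-2,"spin":0,"fingers":-1},
    {"x":0,"y":0,"z":-2,"spin":0,"fingers":-1},
    {"x":0,"y":0,"z":-2,"spin":0,"fingers":-1}
  ]
}}

```text
clock: 11.78
eef_pos: [0.6427, -0.0802, 0.002]
tool_rot: [0.0, 1.0, 0.0, -0.0]
ft_force: [0.0, 0.0, -0.6]
grip_width: 0.0855
grasp_force: 0.0
```

{"name": "jog_arm", "arguments": {
  "motion": [
    {"x":0,"y":0,"z":-20,"spin":0,"fingers":-1},
    {"x":0,"y":0,"z":-70,"spin":0,"fingers":-1},
    {"x":0,"y":0,"z":-130,"spin":0,"fingers":-1},
    {"x":60,"y":0,"z":-180,"spin":0,"fingers":-1},
    {"x":60,"y":0,"z":-180,"spin":0,"fingers":-1}
  ]
}}

```text
clock: 12.4
eef_pos: [0.5826, -0.0804, 0.1861]
tool_rot: [0.0, 1.0, -0.0, 0.002]
ft_force: [1.6, -0.7, 0.2]
grip_width: 0.0854
grasp_force: 0.0
```

```bash
python3 - <<'E'
from h import *
s=readout.get_obs(); print(s['clock'],s['eef_pos'])
c=shot('wrist','w3.png')
E
```

```text
12.4 [ 0.58264924 -0.0804039   0.18608071]
```

View pics/w3.png

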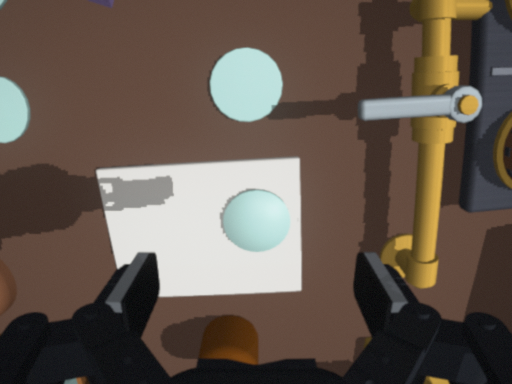

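Shade 1 lies on the tile at (257,220), apparently crown up, and the lever is shut. Next I check its outline numerically and locate shade 2.

```bash
python3 - <<'E'
from h import *
c=shot('wrist')
b,m=blobs(c,(75,25,100),(105,160,255),1000)
for ce,st in b: print(ce.round(1),st,plane(c,ce,.012).round(4))
th=np.linspace(0,6.28,60)
for x,y,z in ((.643,-.08,.009),(.643,-.08,.012),(.51,-.089,.006)):
  q=proj(c,[[x+.033*np.cos(t),y+.033*np.sin(t),z] for t in th]); print(q.min(0).round(0),np.ptp(q,axis=0).round(0))
E
```

```text
[245.6  85.2] [ 210   49   73   74 4233] [ 0.5115 -0.0899  0.012 ]
[ 12.2 111.8] [   0   78   30   66 1557] [ 0.5305 -0.3146  0.012 ]
[256.1 221.3] [ 223  191   67   62 3238] [ 0.6429 -0.0807  0.012 ]
[224. 189.] [65. 60.]
[224. 190.] [66. 60.]
[210.  45.] [73. 75.]
```

{"name": "jog_arm", "arguments": {
  "motion": [
    {"x":40,"y":50,"z":-10,"spin":0,"fingers":-1},
    {"x":60,"y":100,"z":-10,"spin":0,"fingers":-1},
    {"x":60,"y":160,"z":-10,"spin":0,"fingers":-1},
    {"x":60,"y":220,"z":-10,"spin":0,"fingers":-1},
    {"x":60,"y":280,"z":-10,"spin":0,"fingers":-1},
    {"x":60,"y":340,"z":-10,"spin":0,"fingers":-1},
    {"x":57,"y":400,"z":-10,"spin":0,"fingers":-1},
    {"x":57,"y":400,"z":-10,"spin":0,"fingers":-1}
  ]
}}

```text
clock: 13.5
eef_pos: [0.5251, 0.3244, 0.1887]
tool_rot: [-0.003, 1.0, -0.0, -0.002]
ft_force: [-0.5, -0.5, 1.0]
grip_width: 0.0852
grasp_force: 0.0
```

```bash
python3 - <<'E'
from h import *
s=readout.get_obs(); print(s['clock'],s['eef_pos'],s['joint_pos'][[0,5]])
c=shot('wrist')
b,m=blobs(c,(75,10,100),(105,160,255),1000)
for ce,st in b: print(ce.round(1),st,plane(c,ce,.084).round(4),plane(c,(st[0]+st[2]/2,st[1]+st[3]/2),.083))
D=np.array([[.5457,.3232,.09],[.4062,.3112,.09],[.5577,.1837,.09],[.4182,.1717,.09]]);print(proj(c,D).round(0))
E
```

```text
13.5 [0.52512122 0.3244155  0.18867303] [0.55300011 0.54670713]
[247.8 219.6] [ 211  173   95   81 3975] [0.5531 0.3178 0.084 ] [0.5482867  0.32618764 0.083     ]
[[255. 214.]
 [237.  14.]
 [ 78. 226.]
 [ 36.  39.]]
```

{"name": "jog_arm", "arguments": {
  "motion": [
    {"x":-20,"y":5,"z":50,"spin":0,"fingers":-1},
    {"x":-20,"y":5,"z":80,"spin":0,"fingers":-1},
    {"x":-20,"y":5,"z":80,"spin":0,"fingers":-1}
  ]
}}

```text
clock: 13.92
eef_pos: [0.5438, 0.3219, 0.1078]
tool_rot: [0.001, 1.0, -0.002, -0.004]
ft_force: [0.3, -0.7, 0.0]
grip_width: 0.0854
grasp_force: 0.0
```

```bash
python3 - <<'E'
from h import *
s=readout.get_obs(); print(s['clock'],s['eef_pos'],s['tool_rot']); print(tool([.547,.325,.067]).round(1))
E
```

```text
13.925 [0.54380774 0.32193252 0.1078303 ] [ 9.95580439e-04  9.99988592e-01 -2.49605217e-03 -3.94892847e-03]
[-3.5  3.3 40.8]
```

{"name": "jog_arm", "arguments": {
  "motion": [
    {"x":-3,"y":2.5,"z":20,"spin":0,"fingers":-1},
    {"x":-3,"y":2.5,"z":41,"spin":0,"fingers":-1},
    {"x":-3,"y":2.5,"z":41,"spin":0,"fingers":-1},
    {"x":-3,"y":2.5,"z":41,"spin":0,"fingers":-1}
  ]
}}

```text
clock: 14.42
eef_pos: [0.5499, 0.3273, 0.0731]
tool_rot: [0.0, 1.0, 0.001, 0.001]
ft_force: [0.1, 0.3, 0.0]
grip_width: 0.0851
grasp_force: 0.0
```

{"name": "jog_arm", "arguments": {
  "motion": [
    {"x":0,"y":0,"z":0,"spin":0,"fingers":1},
    {"x":0,"y":0,"z":0,"spin":0,"fingers":1},
    {"x":0,"y":0,"z":0,"spin":0,"fingers":1},
    {"x":0,"y":0,"z":0,"spin":0,"fingers":1},
    {"x":0,"y":0,"z":0,"spin":0,"fingers":1}
  ]
}}

```text
clock: 15.05
eef_pos: [0.5503, 0.3244, 0.0733]
tool_rot: [0.001, 1.0, -0.002, 0.002]
ft_force: [0.9, -7.7, 5.8]
grip_width: 0.06
grasp_force: 63.0
```

{"name": "jog_arm", "arguments": {
  "motion": [
    {"x":0,"y":0,"z":-8,"spin":0,"fingers":1},
    {"x":0,"y":0,"z":-30,"spin":0,"fingers":1},
    {"x":0,"y":0,"z":-70,"spin":0,"fingers":1},
    {"x":0,"y":0,"z":-105,"spin":0,"fingers":1},
    {"x":0,"y":0,"z":-105,"spin":0,"fingers":1}
  ]
}}

```text
clock: 15.68
eef_pos: [0.551, 0.3292, 0.1812]
tool_rot: [-0.0, 1.0, 0.003, 0.004]
ft_force: [-0.3, -0.9, -0.9]
grip_width: 0.0601
grasp_force: 64.6
```

```bash
python3 - <<'E'
from h import *
s=readout.get_obs(); print(s['clock'],s['eef_pos'],s['grip_width'],s['grasp_force'])
c=shot('wrist'); t=shot('scene')
cv2.imwrite('pics/g2.png',np.hstack([cv2.resize(c['pixels'],(400,300)),cv2.resize(t['pixels'][60:260,180:446],(400,300))])[:,:,::-1])
E
```

```text
15.675 [0.55098088 0.32917744 0.18122873] 0.06011415826738467 64.59256807342172
```

View pics/g2.png

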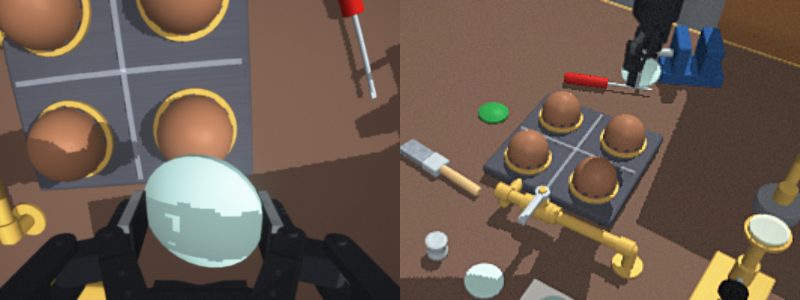

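Shade 2 is held but tilted about 15°. It should settle flat when lowered on the tile.

{"name": "jog_arm", "arguments": {
  "motion": [
    {"x":10,"y":-60,"z":-5,"spin":0,"fingers":1},
    {"x":10,"y":-120,"z":-5,"spin":0,"fingers":1},
    {"x":0,"y":-180,"z":-5,"spin":0,"fingers":1},
    {"x":-10,"y":-240,"z":-5,"spin":0,"fingers":1},
    {"x":-30,"y":-295,"z":-5,"spin":0,"fingers":1},
    {"x":-50,"y":-350,"z":-5,"spin":0,"fingers":1},
    {"x":-75,"y":-405,"z":-5,"spin":0,"fingers":1},
    {"x":-95,"y":-455,"z":-5,"spin":0,"fingers":1}
  ]
}}

```text
clock: 16.77
eef_pos: [0.6436, -0.1294, 0.1793]
tool_rot: [0.0, 1.0, 0.0, -0.001]
ft_force: [0.5, -0.3, -0.1]
grip_width: 0.06
grasp_force: 64.6
```

{"name": "jog_arm", "arguments": {
  "motion": [
    {"x":-3,"y":-58,"z":0,"spin":0,"fingers":1},
    {"x":-3,"y":-58,"z":0,"spin":0,"fingers":1},
    {"x":-3,"y":-58,"z":0,"spin":0,"fingers":1},
    {"x":-3,"y":-58,"z":0,"spin":0,"fingers":1}
  ]
}}

```text
clock: 17.27
eef_pos: [0.6466, -0.184, 0.1808]
tool_rot: [-0.001, 1.0, 0.0, -0.001]
ft_force: [-0.2, -0.2, -1.8]
grip_width: 0.0603
grasp_force: 64.7
```

```bash
python3 - <<'E'
from h import *
s=readout.get_obs(); print(s['clock'],s['eef_pos'],s['grip_width'],s['grasp_force'],tool([.649,-.1895,.02]).round(1))
t=shot('scene')
b,m=blobs(t,(0,0,200),(180,14,255),500)
for ce,st in b: print('white',ce.round(1),st,plane(t,ce,0.009).round(4))
c=shot('wrist','w4.png')
E
```

```text
17.275 [ 0.64655849 -0.18400036  0.18076138] 0.06029199390432867 64.74269142374396 [ -2.6  -5.6 160.8]
white [279.2  22.5] [ 221    0   95   48 1609] [-0.08    1.0343  0.009 ]
white [274.7 302.7] [ 224  251  100   98 4402] [ 0.6737 -0.1589  0.009 ]
```

View pics/w4.png

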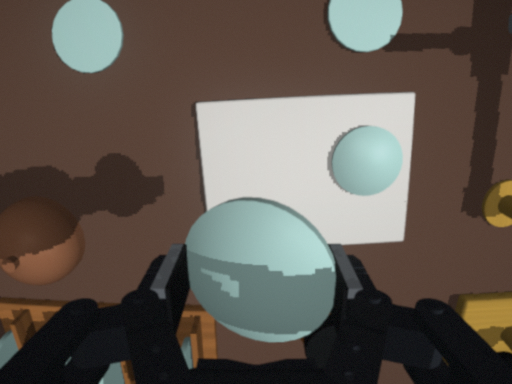

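```bash
python3 - <<'E'
from h import *
c=shot('wrist')
C=[plane(c,p,.009)[:2] for p in [(197,102),(414,93),(405,240)]];print(np.round(C,4))
print('ctr',(C[0]+C[2])/2,[np.linalg.norm(C[1]-C[0]),np.linalg.norm(C[2]-C[1])],'shade',plane(c,(367,160),.014))
E
```

```text
[[ 0.5902 -0.2372]
 [ 0.5802 -0.0406]
 [ 0.728  -0.0293]]
ctr [ 0.65911509 -0.13327708] [np.float64(0.19689590130243945), np.float64(0.14820417781778567)] shade [ 0.64208116 -0.08049373  0.014     ]
```

{"name": "jog_arm", "arguments": {
  "motion": [
    {"x":-2,"y":-3,"z":60,"spin":0,"fingers":1},
    {"x":-2,"y":-3,"z":120,"spin":0,"fingers":1},
    {"x":-2,"y":-3,"z":155,"spin":0,"fingers":1},
    {"x":-2,"y":-3,"z":162,"spin":0,"fingers":1},
    {"x":-2,"y":-3,"z":162,"spin":0,"fingers":1}
  ]
}}

```text
clock: 18.05
eef_pos: [0.6496, -0.1883, 0.0203]
tool_rot: [-0.0, 1.0, -0.0, 0.001]
ft_force: [-0.7, -0.2, 0.2]
grip_width: 0.06
grasp_force: 64.8
```

{"name": "jog_arm", "arguments": {
  "motion": [
    {"x":0,"y":0,"z":4,"spin":0,"fingers":1},
    {"x":0,"y":0,"z":6,"spin":0,"fingers":1},
    {"x":0,"y":0,"z":6,"spin":0,"fingers":1}
  ]
}}

```text
clock: 18.42
eef_pos: [0.6492, -0.1889, 0.0141]
tool_rot: [0.0, 1.0, -0.0, 0.001]
ft_force: [0.3, -0.9, -0.4]
grip_width: 0.0601
grasp_force: 64.8
```

{"name": "jog_arm", "arguments": {
  "motion": [
    {"x":0,"y":0,"z":3,"spin":0,"fingers":1},
    {"x":0,"y":0,"z":5,"spin":0,"fingers":1},
    {"x":0,"y":0,"z":5,"spin":0,"fingers":1}
  ]
}}

```text
clock: 18.8
eef_pos: [0.6485, -0.1886, 0.0079]
tool_rot: [0.0, 1.0, 0.0, -0.0]
ft_force: [0.1, 0.4, -0.3]
grip_width: 0.0597
grasp_force: 64.8
```

{"name": "jog_arm", "arguments": {
  "motion": [
    {"x":0,"y":0,"z":3,"spin":0,"fingers":1},
    {"x":0,"y":0,"z":5,"spin":0,"fingers":1},
    {"x":0,"y":0,"z":5,"spin":0,"fingers":1}
  ]
}}

```text
clock: 19.18
eef_pos: [0.6491, -0.1887, 0.0045]
tool_rot: [0.0, 1.0, -0.0, 0.0]
ft_force: [-1.4, 0.1, 3.9]
grip_width: 0.0597
grasp_force: 66.0
```

{"name": "jog_arm", "arguments": {
  "motion": [
    {"x":0,"y":0,"z":0,"spin":0,"fingers":-1},
    {"x":0,"y":0,"z":0,"spin":0,"fingers":-1},
    {"x":0,"y":0,"z":0,"spin":0,"fingers":-1},
    {"x":0,"y":0,"z":-20,"spin":0,"fingers":-1},
    {"x":0,"y":0,"z":-70,"spin":0,"fingers":-1},
    {"x":30,"y":-20,"z":-130,"spin":0,"fingers":-1},
    {"x":80,"y":-60,"z":-180,"spin":0,"fingers":-1},
    {"x":80,"y":-60,"z":-180,"spin":0,"fingers":-1}
  ]
}}

```text
clock: 20.18
eef_pos: [0.5685, -0.2505, 0.1868]
tool_rot: [0.001, 1.0, -0.001, 0.002]
ft_force: [0.5, 0.2, 0.6]
grip_width: 0.085
grasp_force: 0.0
```

```bash
cat >> h.py <<'E'
def glass(c,lo=(75,25,100)):
    b,m=blobs(c,lo,(105,160,255),800); return b
def disc(c,x,y,z,r=.033):
    q=proj(c,[[x+r*np.cos(t),y+r*np.sin(t),z] for t in np.linspace(0,6.28,60)]); return q.min(0).round(0),np.ptp(q,axis=0).round(0)
E
python3 - <<'E'
from h import *
s=readout.get_obs(); print(s['clock'],s['eef_pos'],s['grip_width'])
c=shot('wrist')
for ce,st in glass(c): print(ce.round(1),st,plane(c,ce,.012).round(4))
print(disc(c,.65,-.188,.011),disc(c,.643,-.08,.011))
t=shot('top')
for ce,st in glass(t,(75,8,140)): print('top',ce.round(1),st,plane(t,ce,.006).round(4))
cv2.imwrite('pics/w5.png',np.hstack([cv2.resize(c['pixels'],(400,300)),cv2.resize(t['pixels'][90:250,240:420],(400,300))])[:,:,::-1])
E
```

```text
20.175 [ 0.56846429 -0.25051213  0.18677937] 0.085000337591442
[155.2   8.1] [123   0  65  21 991] [ 0.4321 -0.3372  0.012 ]
[426.  102.3] [ 393   68   67   70 3695] [ 0.5114 -0.0939  0.012 ]
[166.8 119.1] [ 132   85   70   70 3817] [ 0.5277 -0.3331  0.012 ]
[420.3 231.7] [ 390  203   62   59 2854] [ 0.6428 -0.0803  0.012 ]
[317.2 238.1] [ 286  208   65   60 2948] [ 0.6489 -0.1885  0.012 ]
(array([286., 209.]), array([64., 58.])) (array([389., 202.]), array([61., 57.]))
```

View pics/w5.png

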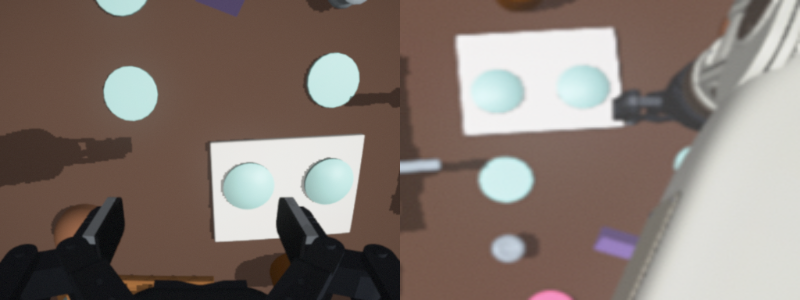

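Both shades lie flat on the tile; their outlines match flat discs there. Now the blanks.

{"name": "jog_arm", "arguments": {
  "motion": [
    {"x":25,"y":-50,"z":30,"spin":0,"fingers":-1},
    {"x":42,"y":-83,"z":80,"spin":0,"fingers":-1},
    {"x":42,"y":-83,"z":100,"spin":0,"fingers":-1},
    {"x":42,"y":-83,"z":100,"spin":0,"fingers":-1},
    {"x":42,"y":-83,"z":100,"spin":0,"fingers":-1}
  ]
}}

```text
clock: 20.9
eef_pos: [0.5278, -0.3309, 0.0832]
tool_rot: [-0.001, 1.0, 0.0, 0.0]
ft_force: [-0.0, -0.6, 0.8]
grip_width: 0.0853
grasp_force: 0.0
```

```bash
python3 - <<'E'
from h import *
s=readout.get_obs(); print(s['clock'],s['eef_pos'],s['tool_rot'],s['joint_vel'].round(3))
c=shot('wrist')
for ce,st in glass(c): 
  p=plane(c,ce,.006);print(ce.round(1),st,p.round(4),tool([p[0],p[1],-.0045]).round(1))
E
```

```text
20.9 [ 0.52779687 -0.33090854  0.08317   ] [-6.67336033e-04  9.99999763e-01  1.66548764e-04  3.86304669e-05] [ 0.004 -0.026  0.017  0.001 -0.002 -0.002]
[243.9  26.7] [ 189    0  111   64 5686] [ 0.4199 -0.3384  0.006 ] [108.4  -7.   88.4]
[250.  197.1] [ 202  152   97   91 6889] [ 0.5275 -0.3352  0.006 ] [ 0.8 -3.9 88.5]
```

{"name": "jog_arm", "arguments": {
  "motion": [
    {"x":0,"y":-2,"z":50,"spin":0,"fingers":-1},
    {"x":0,"y":-2,"z":80,"spin":0,"fingers":-1},
    {"x":0,"y":-2,"z":87,"spin":0,"fingers":-1},
    {"x":0,"y":-2,"z":87,"spin":0,"fingers":-1},
    {"x":0,"y":-2,"z":87,"spin":0,"fingers":-1}
  ]
}}

```text
clock: 21.58
eef_pos: [0.5285, -0.3345, -0.0014]
tool_rot: [-0.0, 1.0, -0.001, 0.002]
ft_force: [0.5, 0.3, 0.1]
grip_width: 0.0854
grasp_force: 0.0
```

{"name": "jog_arm", "arguments": {
  "motion": [
    {"x":0,"y":0,"z":0,"spin":0,"fingers":1},
    {"x":0,"y":0,"z":0,"spin":0,"fingers":1},
    {"x":0,"y":0,"z":0,"spin":0,"fingers":1},
    {"x":0,"y":0,"z":0,"spin":0,"fingers":1},
    {"x":0,"y":0,"z":0,"spin":0,"fingers":1}
  ]
}}

```text
clock: 22.2
eef_pos: [0.528, -0.3343, -0.001]
tool_rot: [0.0, 1.0, -0.001, 0.002]
ft_force: [-1.1, 0.8, 8.0]
grip_width: 0.0612
grasp_force: 62.8
```

{"name": "jog_arm", "arguments": {
  "motion": [
    {"x":0,"y":0,"z":0,"spin":0,"fingers":-1},
    {"x":0,"y":0,"z":0,"spin":0,"fingers":-1},
    {"x":0,"y":0,"z":0,"spin":0,"fingers":-1},
    {"x":0,"y":0,"z":5,"spin":0,"fingers":-1},
    {"x":0,"y":0,"z":5,"spin":0,"fingers":-1}
  ]
}}

```text
clock: 22.82
eef_pos: [0.5262, -0.3333, -0.0096]
tool_rot: [0.0, 1.0, 0.0, -0.001]
ft_force: [-0.4, -0.4, 0.8]
grip_width: 0.0853
grasp_force: 0.0
```

```bash
python3 - <<'E'
from h import *
s=readout.get_obs(); print(s['clock'],s['eef_pos'])
c=shot('wrist')
for ce,st in glass(c): 
  p=plane(c,ce,.006);print(ce.round(1),st,p.round(4),tool([p[0],p[1],-.0045]).round(1))
print(disc(c,.5275,-.335,.006))
E
```

```text
22.825 [ 0.526243   -0.33328452 -0.00955681]
[241.5  23.8] [ 154    0  176   60 7438] [ 0.4293 -0.3384  0.006 ] [97.2 -5.  -4.7]
[253.6 270.9] [  178   204   152   135 15929] [ 0.5261 -0.3345  0.006 ] [ 0.3 -1.1 -4.8]
(array([176., 202.]), array([154., 133.]))
```

{"name": "jog_arm", "arguments": {
  "motion": [
    {"x":0,"y":0,"z":0,"spin":0,"fingers":1},
    {"x":0,"y":0,"z":0,"spin":0,"fingers":1},
    {"x":0,"y":0,"z":0,"spin":0,"fingers":1},
    {"x":0,"y":0,"z":0,"spin":0,"fingers":1},
    {"x":0,"y":0,"z":0,"spin":0,"fingers":1}
  ]
}}

```text
clock: 23.5
eef_pos: [0.5284, -0.3344, -0.0055]
tool_rot: [-0.0, 1.0, -0.001, 0.002]
ft_force: [-2.4, 1.4, 11.9]
grip_width: 0.0631
grasp_force: 69.7
```

{"name": "jog_arm", "arguments": {
  "motion": [
    {"x":0,"y":0,"z":-5,"spin":0,"fingers":1},
    {"x":0,"y":0,"z":-25,"spin":0,"fingers":1},
    {"x":0,"y":0,"z":-80,"spin":0,"fingers":1},
    {"x":0,"y":0,"z":-140,"spin":0,"fingers":1},
    {"x":0,"y":0,"z":-190,"spin":0,"fingers":1},
    {"x":0,"y":0,"z":-190,"spin":0,"fingers":1}
  ]
}}

```text
clock: 24.25
eef_pos: [0.5294, -0.3354, 0.1871]
tool_rot: [0.0, 1.0, -0.003, 0.004]
ft_force: [-0.1, 0.5, -0.1]
grip_width: 0.0631
grasp_force: 65.7
```

```bash
python3 - <<'E'
from h import *
s=readout.get_obs(); p=s['eef_pos'];print(s['clock'],p,s['grip_width'],s['grasp_force'])
c=shot('wrist','w6.png')
for ce,st in glass(c): print(ce.round(1),st)
for dz in (.005,.01,.015): print(dz,disc(c,p[0],p[1],p[2]+dz))
E
```

```text
24.25 [ 0.52944956 -0.33535418  0.18713078] 0.06305428507847366 65.66035151481628
[253.9  28.6] [ 217    0   75   64 4051]
[493.5 145.2] [ 471  112   41   64 2168]
[256.2 263.3] [  184   198   145   132 15219]
[486.1 262.1] [ 459  236   53   53 2210]
[395.5 267.6] [ 366  242   59   55 2261]
0.005 (array([184., 190.]), array([145., 127.]))
0.01 (array([182., 194.]), array([149., 130.]))
0.015 (array([180., 199.]), array([154., 133.]))
```

View pics/w6.png

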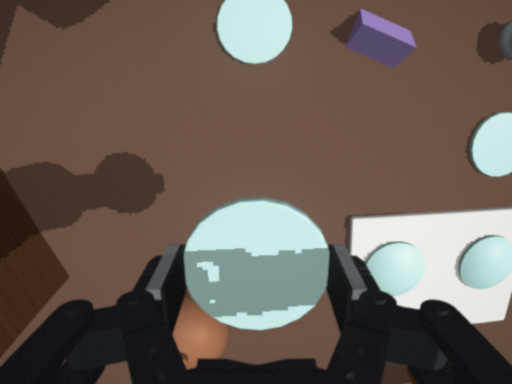

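Blank held level: its outline (184,198, 145x132) matches a flat disc. Carrying it to the first dome.

{"name": "jog_arm", "arguments": {
  "motion": [
    {"x":0,"y":60,"z":0,"spin":0,"fingers":1},
    {"x":0,"y":120,"z":0,"spin":0,"fingers":1},
    {"x":0,"y":180,"z":0,"spin":0,"fingers":1},
    {"x":0,"y":240,"z":0,"spin":0,"fingers":1},
    {"x":0,"y":300,"z":0,"spin":0,"fingers":1},
    {"x":-10,"y":360,"z":0,"spin":0,"fingers":1},
    {"x":-20,"y":420,"z":0,"spin":0,"fingers":1},
    {"x":-29,"y":470,"z":0,"spin":0,"fingers":1}
  ]
}}

```text
clock: 25.3
eef_pos: [0.5546, 0.1383, 0.179]
tool_rot: [-0.0, 1.0, -0.001, -0.002]
ft_force: [0.6, -0.7, -0.4]
grip_width: 0.0626
grasp_force: 65.7
```

{"name": "jog_arm", "arguments": {
  "motion": [
    {"x":0,"y":49,"z":0,"spin":0,"fingers":1},
    {"x":0,"y":49,"z":0,"spin":0,"fingers":1},
    {"x":0,"y":49,"z":0,"spin":0,"fingers":1},
    {"x":0,"y":49,"z":0,"spin":0,"fingers":1}
  ]
}}

```text
clock: 25.8
eef_pos: [0.5555, 0.1839, 0.1806]
tool_rot: [0.001, 1.0, -0.0, -0.001]
ft_force: [-0.3, 0.0, -0.0]
grip_width: 0.0631
grasp_force: 65.7
```

```bash
cat >> h.py <<'E'
def copper(c,amin=1500):
    b,m=blobs(c,(3,70,40),(12,255,255),amin); return b
E
python3 - <<'E'
from h import *
s=readout.get_obs(); p=s['eef_pos'];print(s['clock'],p,s['tool_rot'],s['grip_width'],s['grasp_force'])
c=shot('wrist','w7.png')
for ce,st in glass(c): print(ce.round(1),st)
q=(ce:=[g for g in glass(c) if g[1][4]>10000][0])[1]; q=plane(c,(q[0]+q[2]/2,q[1]+q[3]/2),p[2]+.0115); print('held disc centre',q, 'minus tcp',(q-p)*1000)
print('tcp to dome',tool([.5577,.1837,.0845]))
D=np.array([[.4182,.1717,.05],[.4062,.3112,.05],[.5577,.1837,.05],[.5457,.3232,.05]])
for d in D: # silhouette of hemisphere: circle perpendicular to view
  o=ray(c,(256,192))[0]; v=d-o; L=np.linalg.norm(v); v/=L; a=np.cross(v,[0,0,1]);a/=np.linalg.norm(a);b=np.cross(v,a)
  cc=d-v*.04*.04/L; r=.04*np.sqrt(1-(.04/L)**2)
  k=proj(c,[cc+r*(np.cos(t)*a+np.sin(t)*b) for t in np.linspace(0,6.28,60)]); print('pred',k.min(0).round(),k.max(0).round())
for ce,st in copper(c): print('cop',ce.round(1),st[:2],st[:2]+st[2:4])
E
```

```text
25.8 [0.55549959 0.18391182 0.1806074 ] [ 9.52731482e-04  9.99999157e-01 -3.93424652e-04 -7.89993690e-04] 0.06307195989877352 65.68265318870544
[256.2 263.5] [  184   198   146   133 15312]
[ 17.  246.4] [   0  217   40   57 1820]
held disc centre [0.55460996 0.1841577  0.1921074 ] minus tcp [-0.88962534  0.24588207 11.5       ]
tcp to dome [-2.09751812e+00 -8.34730336e-02  9.63909298e+01]
pred [184. -67.] [294.  52.]
pred [373. -75.] [485.  39.]
pred [207. 130.] [305. 227.]
pred [374. 116.] [475. 212.]
cop [51.4 58.6] [0 0] [163 138]
cop [240.9  22.5] [187   0] [296  55]
cop [427.   16.9] [374   0] [484  43]
cop [451.9 206.2] [325   0] [512 365]
cop [156.7 147.1] [115  48] [192 259]
cop [257.3 170.1] [210 133] [305 207]
cop [ 78.5 225.7] [  0 157] [132 310]
cop [256.1 336.7] [172 290] [341 369]
```

View pics/w7.png

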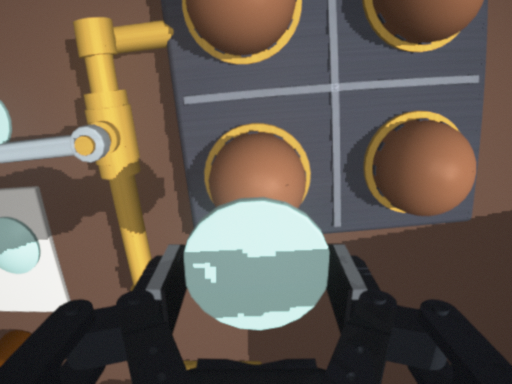

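Domes seen at (210–305,133) and (187–296,55), about 2 mm farther in x than predicted. Correcting and lowering.

{"name": "jog_arm", "arguments": {
  "motion": [
    {"x":-3.5,"y":1,"z":40,"spin":0,"fingers":1},
    {"x":-3.5,"y":1,"z":80,"spin":0,"fingers":1},
    {"x":-3.5,"y":1,"z":88,"spin":0,"fingers":1},
    {"x":-3.5,"y":1,"z":88,"spin":0,"fingers":1},
    {"x":-3.5,"y":1,"z":88,"spin":0,"fingers":1}
  ]
}}

```text
clock: 26.48
eef_pos: [0.5609, 0.1865, 0.0954]
tool_rot: [0.0, 1.0, 0.001, 0.002]
ft_force: [-0.5, -0.2, -0.4]
grip_width: 0.0625
grasp_force: 65.7
```

{"name": "jog_arm", "arguments": {
  "motion": [
    {"x":0,"y":0,"z":3,"spin":0,"fingers":1},
    {"x":0,"y":0,"z":3,"spin":0,"fingers":1}
  ]
}}

```text
clock: 26.72
eef_pos: [0.5597, 0.1865, 0.091]
tool_rot: [0.0, 1.0, 0.0, 0.0]
ft_force: [-0.3, -0.4, -0.8]
grip_width: 0.063
grasp_force: 65.7
```

{"name": "jog_arm", "arguments": {
  "motion": [
    {"x":0,"y":0,"z":3,"spin":0,"fingers":1},
    {"x":0,"y":0,"z":3,"spin":0,"fingers":1}
  ]
}}

```text
clock: 26.98
eef_pos: [0.5591, 0.1863, 0.0871]
tool_rot: [0.0, 1.0, -0.0, -0.0]
ft_force: [-0.2, -0.4, -0.8]
grip_width: 0.0629
grasp_force: 65.7
```

{"name": "jog_arm", "arguments": {
  "motion": [
    {"x":0,"y":-1.5,"z":2,"spin":0,"fingers":1},
    {"x":0,"y":-1.5,"z":2,"spin":0,"fingers":1}
  ]
}}

```text
clock: 27.22
eef_pos: [0.5592, 0.1846, 0.0851]
tool_rot: [0.0, 1.0, -0.0, -0.0]
ft_force: [0.9, -0.2, -0.8]
grip_width: 0.0629
grasp_force: 65.7
```

{"name": "jog_arm", "arguments": {
  "motion": [
    {"x":0,"y":0,"z":1.5,"spin":0,"fingers":1},
    {"x":0,"y":0,"z":1.5,"spin":0,"fingers":1}
  ]
}}

```text
clock: 27.48
eef_pos: [0.5595, 0.1848, 0.0843]
tool_rot: [0.0, 1.0, 0.0, 0.0]
ft_force: [-0.9, -1.1, 2.1]
grip_width: 0.0628
grasp_force: 66.0
```

{"name": "jog_arm", "arguments": {
  "motion": [
    {"x":0,"y":0,"z":0,"spin":0,"fingers":-1},
    {"x":0,"y":0,"z":0,"spin":0,"fingers":-1},
    {"x":0,"y":0,"z":0,"spin":0,"fingers":-1},
    {"x":0,"y":0,"z":0,"spin":0,"fingers":-1},
    {"x":0,"y":0,"z":-20,"spin":0,"fingers":-1},
    {"x":0,"y":0,"z":-60,"spin":0,"fingers":-1},
    {"x":0,"y":0,"z":-100,"spin":0,"fingers":-1},
    {"x":0,"y":0,"z":-100,"spin":0,"fingers":-1}
  ]
}}

```text
clock: 28.48
eef_pos: [0.5619, 0.1857, 0.1881]
tool_rot: [0.0, 1.0, 0.001, 0.004]
ft_force: [0.2, -1.0, -1.1]
grip_width: 0.0855
grasp_force: 0.0
```

```bash
cat >> h.py <<'E'
def discs(c,z,lo=(75,25,100)):
    "blob centre on plane z, with bbox size against that of a level 66 mm disc there"
    for ce,st in glass(c,lo):
        m=(st[0]+st[2]/2-.5,st[1]+st[3]/2-.5); p=plane(c,m,z); print(np.round(m,1),st[2:4],p.round(4),'level disc:',disc(c,p[0],p[1],z)[1])
E
python3 - <<'E'
from h import *
s=readout.get_obs(); print(s['clock'],s['eef_pos'])
c=shot('wrist'); discs(c,.096)
t=shot('scene'); discs(t,.096,(75,10,140))
E
```

```text
28.475 [0.56187481 0.18565651 0.18811406]
[255.5 186.5] [94 86] [0.5596 0.1853 0.096 ] level disc: [92. 87.]
[ 19.5 234.5] [40 56] [ 0.5997 -0.0031  0.096 ] level disc: [75. 75.]
[185.5  14.5] [52 30] [-0.341   0.6786  0.096 ] level disc: [15.  7.]
[234.5  14. ] [40 29] [-0.1773  0.8131  0.096 ] level disc: [15.  7.]
```

First blank level on its dome. Next blank.

{"name": "jog_arm", "arguments": {
  "motion": [
    {"x":10,"y":-60,"z":0,"spin":0,"fingers":-1},
    {"x":25,"y":-118,"z":0,"spin":0,"fingers":-1},
    {"x":45,"y":-176,"z":0,"spin":0,"fingers":-1},
    {"x":65,"y":-234,"z":0,"spin":0,"fingers":-1},
    {"x":85,"y":-292,"z":0,"spin":0,"fingers":-1},
    {"x":105,"y":-350,"z":0,"spin":0,"fingers":-1},
    {"x":125,"y":-408,"z":0,"spin":0,"fingers":-1},
    {"x":145,"y":-466,"z":0,"spin":0,"fingers":-1}
  ]
}}

```text
clock: 29.58
eef_pos: [0.4125, -0.2823, 0.1822]
tool_rot: [0.0, 1.0, 0.001, -0.001]
ft_force: [0.8, -0.9, -0.6]
grip_width: 0.0856
grasp_force: 0.0
```

{"name": "jog_arm", "arguments": {
  "motion": [
    {"x":8,"y":-55,"z":50,"spin":0,"fingers":-1},
    {"x":8,"y":-55,"z":100,"spin":0,"fingers":-1},
    {"x":8,"y":-55,"z":100,"spin":0,"fingers":-1},
    {"x":8,"y":-55,"z":100,"spin":0,"fingers":-1},
    {"x":8,"y":-55,"z":100,"spin":0,"fingers":-1}
  ]
}}

```text
clock: 30.2
eef_pos: [0.4081, -0.3365, 0.0863]
tool_rot: [-0.001, 1.0, -0.001, 0.002]
ft_force: [0.5, 0.5, -0.2]
grip_width: 0.0857
grasp_force: 0.0
```

```bash
python3 - <<'E'
from h import *
s=readout.get_obs(); print(s['clock'],s['eef_pos'],s['tool_rot'])
c=shot('wrist'); discs(c,.006); print(tool([.407,-.337,-.006]))
b,_=blobs(c,(120,50,60),(145,200,255),300)
for ce,st in b: print('prism',ce,plane(c,ce,.02))
E
```

```text
30.2 [ 0.40809443 -0.336467    0.0863172 ] [-6.65167680e-04  9.99997498e-01 -1.32256679e-03  1.67715003e-03]
[250.5 193. ] [90 89] [ 0.4062 -0.3407  0.006 ] level disc: [96. 91.]
[ 1.40408856 -0.26999472 92.31542738]
prism [413.72131593 207.77460576] [ 0.41160345 -0.23168123  0.02      ]
```

{"name": "jog_arm", "arguments": {
  "motion": [
    {"x":0,"y":-1.5,"z":50,"spin":0,"fingers":-1},
    {"x":0,"y":-1.5,"z":80,"spin":0,"fingers":-1},
    {"x":0,"y":-1.5,"z":93,"spin":0,"fingers":-1},
    {"x":0,"y":-1.5,"z":93,"spin":0,"fingers":-1},
    {"x":0,"y":-1.5,"z":93,"spin":0,"fingers":-1}
  ]
}}

```text
clock: 30.88
eef_pos: [0.4076, -0.3385, -0.0075]
tool_rot: [-0.0, 1.0, -0.001, 0.001]
ft_force: [0.3, 0.3, -0.5]
grip_width: 0.0849
grasp_force: 0.0
```

```bash
python3 - <<'E'
from h import *
s=readout.get_obs(); print(s['clock'],s['eef_pos'],s['tool_rot'])
c=shot('wrist'); discs(c,.006)
E
```

```text
30.875 [ 0.40762505 -0.33849946 -0.00747511] [-1.02054730e-04  9.99998741e-01 -1.00555716e-03  1.22326300e-03]
[256.5 263. ] [150 135] [ 0.4048 -0.3385  0.006 ] level disc: [153. 134.]
```

{"name": "jog_arm", "arguments": {
  "motion": [
    {"x":2,"y":0,"z":-1,"spin":0,"fingers":-1},
    {"x":2,"y":0,"z":-1,"spin":0,"fingers":1},
    {"x":2,"y":0,"z":-1,"spin":0,"fingers":1},
    {"x":2,"y":0,"z":-1,"spin":0,"fingers":1},
    {"x":2,"y":0,"z":-1,"spin":0,"fingers":1},
    {"x":2,"y":0,"z":-1,"spin":0,"fingers":1}
  ]
}}

```text
clock: 31.68
eef_pos: [0.4053, -0.3385, -0.0056]
tool_rot: [0.0, 1.0, -0.001, 0.001]
ft_force: [-1.6, 2.5, 14.6]
grip_width: 0.0627
grasp_force: 69.3
```

{"name": "jog_arm", "arguments": {
  "motion": [
    {"x":0,"y":0,"z":-5,"spin":0,"fingers":1},
    {"x":0,"y":0,"z":-25,"spin":0,"fingers":1},
    {"x":0,"y":0,"z":-80,"spin":0,"fingers":1},
    {"x":0,"y":0,"z":-140,"spin":0,"fingers":1},
    {"x":0,"y":0,"z":-195,"spin":0,"fingers":1},
    {"x":0,"y":0,"z":-195,"spin":0,"fingers":1}
  ]
}}

```text
clock: 32.42
eef_pos: [0.4068, -0.3398, 0.1922]
tool_rot: [0.0, 1.0, -0.003, 0.004]
ft_force: [-0.1, -0.1, -1.2]
grip_width: 0.0627
grasp_force: 65.8
```

```bash
python3 - <<'E'
from h import *
s=readout.get_obs(); p=s['eef_pos'];print(s['clock'],p,s['grip_width'],s['grasp_force'])
c=shot('wrist'); discs(c,p[2]+.0115); print(disc(c,p[0],p[1],p[2]+.0115))
E
```

```text
32.425 [ 0.40683571 -0.33981291  0.19221054] 0.0627046251579228 65.76463580131531
[256. 267.] [145 131] [ 0.4072 -0.3399  0.2037] level disc: [150. 130.]
[478. 250.] [55 53] [ 0.3999 -0.2401  0.2037] level disc: [136. 130.]
(array([181., 196.]), array([150., 131.]))
```

{"name": "jog_arm", "arguments": {
  "motion": [
    {"x":0,"y":60,"z":0,"spin":0,"fingers":1},
    {"x":0,"y":120,"z":0,"spin":0,"fingers":1},
    {"x":0,"y":180,"z":0,"spin":0,"fingers":1},
    {"x":0,"y":240,"z":0,"spin":0,"fingers":1},
    {"x":-4,"y":300,"z":0,"spin":0,"fingers":1},
    {"x":-8,"y":360,"z":0,"spin":0,"fingers":1},
    {"x":-12,"y":420,"z":0,"spin":0,"fingers":1},
    {"x":-12,"y":470,"z":0,"spin":0,"fingers":1}
  ]
}}

```text
clock: 33.48
eef_pos: [0.4149, 0.1341, 0.1849]
tool_rot: [-0.0, 1.0, -0.001, -0.002]
ft_force: [1.0, 1.0, -0.3]
grip_width: 0.0625
grasp_force: 65.8
```

{"name": "jog_arm", "arguments": {
  "motion": [
    {"x":0,"y":42,"z":0,"spin":0,"fingers":1},
    {"x":0,"y":42,"z":50,"spin":0,"fingers":1},
    {"x":0,"y":42,"z":80,"spin":0,"fingers":1},
    {"x":0,"y":42,"z":80,"spin":0,"fingers":1},
    {"x":0,"y":42,"z":80,"spin":0,"fingers":1}
  ]
}}

```text
clock: 34.1
eef_pos: [0.4164, 0.1742, 0.107]
tool_rot: [0.0, 1.0, -0.0, -0.0]
ft_force: [-0.1, -0.7, -0.0]
grip_width: 0.0627
grasp_force: 65.8
```

```bash
python3 - <<'E'
from h import *
s=readout.get_obs(); p=s['eef_pos'];print(s['clock'],p,s['tool_rot'],s['grip_width'],s['grasp_force'])
c=shot('wrist'); discs(c,p[2]+.0115)
print('to go',tool([.4185,.1727,.088]))
E
```

```text
34.1 [0.41640373 0.17420681 0.10695374] [ 2.26709413e-04  9.99999925e-01 -1.25874735e-04 -2.87528841e-04] 0.06269836901849325 65.8435571193695
[256.  265.5] [145 128] [0.416  0.174  0.1185] level disc: [150. 132.]
to go [-1.37985094 -1.75663462 19.65436382]
```

{"name": "jog_arm", "arguments": {
  "motion": [
    {"x":-2,"y":-1.5,"z":14,"spin":0,"fingers":1},
    {"x":-2,"y":-1.5,"z":18,"spin":0,"fingers":1},
    {"x":-2,"y":-1.5,"z":18,"spin":0,"fingers":1}
  ]
}}

```text
clock: 34.52
eef_pos: [0.4181, 0.1726, 0.0885]
tool_rot: [0.0, 1.0, -0.0, -0.0]
ft_force: [-0.1, 0.1, -0.0]
grip_width: 0.0626
grasp_force: 65.8
```

{"name": "jog_arm", "arguments": {
  "motion": [
    {"x":0,"y":0,"z":3,"spin":0,"fingers":1},
    {"x":0,"y":0,"z":3,"spin":0,"fingers":1}
  ]
}}

```text
clock: 34.78
eef_pos: [0.4183, 0.1728, 0.0858]
tool_rot: [0.0, 1.0, -0.0, -0.0]
ft_force: [-0.7, -0.4, -0.7]
grip_width: 0.0629
grasp_force: 65.8
```

{"name": "jog_arm", "arguments": {
  "motion": [
    {"x":0,"y":0,"z":1.5,"spin":0,"fingers":1},
    {"x":0,"y":0,"z":1.5,"spin":0,"fingers":1}
  ]
}}

```text
clock: 35.02
eef_pos: [0.4184, 0.1729, 0.0844]
tool_rot: [0.0, 1.0, 0.0, 0.0]
ft_force: [-0.6, -1.0, -0.9]
grip_width: 0.063
grasp_force: 65.8
```

{"name": "jog_arm", "arguments": {
  "motion": [
    {"x":0,"y":0,"z":0,"spin":0,"fingers":-1},
    {"x":0,"y":0,"z":0,"spin":0,"fingers":-1},
    {"x":0,"y":0,"z":0,"spin":0,"fingers":-1},
    {"x":0,"y":0,"z":0,"spin":0,"fingers":-1},
    {"x":0,"y":0,"z":-20,"spin":0,"fingers":-1},
    {"x":0,"y":0,"z":-60,"spin":0,"fingers":-1},
    {"x":0,"y":0,"z":-100,"spin":0,"fingers":-1},
    {"x":0,"y":0,"z":-100,"spin":0,"fingers":-1}
  ]
}}

```text
clock: 36.02
eef_pos: [0.4207, 0.1738, 0.1877]
tool_rot: [0.0, 1.0, 0.001, 0.003]
ft_force: [1.2, -0.8, -0.3]
grip_width: 0.0857
grasp_force: 0.0
```

```bash
python3 - <<'E'
from h import *
s=readout.get_obs(); print(s['clock'],s['eef_pos'])
c=shot('wrist'); discs(c,.096)
E
```

```text
36.025 [0.42070216 0.17378966 0.18765433]
[255.5 193. ] [94 93] [0.4231 0.1735 0.096 ] level disc: [92. 86.]
[ 23.5 240.5] [48 54] [ 0.4634 -0.0123  0.096 ] level disc: [76. 74.]
[268.5 338. ] [78 53] [0.5556 0.1846 0.096 ] level disc: [77. 59.]
```

{"name": "jog_arm", "arguments": {
  "motion": [
    {"x":0,"y":0,"z":0,"spin":0,"fingers":-1},
    {"x":0,"y":0,"z":0,"spin":0,"fingers":-1},
    {"x":0,"y":0,"z":0,"spin":0,"fingers":-1},
    {"x":0,"y":0,"z":0,"spin":0,"fingers":-1}
  ]
}}

```text
clock: 36.58
eef_pos: [0.4181, 0.1728, 0.1839]
tool_rot: [0.0, 1.0, -0.0, -0.0]
ft_force: [-0.3, -1.1, -1.0]
grip_width: 0.0849
grasp_force: 0.0
```

```bash
python3 - <<'E'
from h import *
for i in range(3):
  s=readout.get_obs(); print(s['clock'],s['eef_pos'])
  c=shot('wrist'); discs(c,.096)
E
```

```text
36.575 [0.41814822 0.17276773 0.18390235]
[257. 198.] [95 91] [0.4223 0.1732 0.096 ] level disc: [93. 87.]
[ 23.5 245.5] [48 54] [ 0.4628 -0.012   0.096 ] level disc: [76. 74.]
[270.5 341.5] [78 46] [0.5518 0.1847 0.096 ] level disc: [78. 60.]
36.625 [0.41824666 0.17277474 0.18404162]
[257.5 197.5] [96 90] [0.4221 0.1736 0.096 ] level disc: [93. 87.]
[ 23.5 245. ] [48 53] [ 0.4625 -0.0119  0.096 ] level disc: [76. 74.]
[270.5 341. ] [78 47] [0.5515 0.1848 0.096 ] level disc: [78. 60.]
36.675 [0.4182853  0.17281118 0.18414001]
[258.5 198. ] [98 91] [0.4226 0.1744 0.096 ] level disc: [92. 87.]
[ 23.5 244.5] [48 54] [ 0.4622 -0.0119  0.096 ] level disc: [76. 75.]
[270.5 341. ] [78 47] [0.5517 0.1848 0.096 ] level disc: [78. 60.]
```

{"name": "jog_arm", "arguments": {
  "motion": [
    {"x":-10,"y":-60,"z":0,"spin":0,"fingers":-1},
    {"x":-30,"y":-115,"z":0,"spin":0,"fingers":-1},
    {"x":-55,"y":-165,"z":0,"spin":0,"fingers":-1},
    {"x":-75,"y":-215,"z":0,"spin":0,"fingers":-1},
    {"x":-93,"y":-262,"z":0,"spin":0,"fingers":-1},
    {"x":-93,"y":-262,"z":50,"spin":0,"fingers":-1},
    {"x":-93,"y":-262,"z":100,"spin":0,"fingers":-1},
    {"x":-93,"y":-262,"z":100,"spin":0,"fingers":-1}
  ]
}}

```text
clock: 37.72
eef_pos: [0.5075, -0.0887, 0.0807]
tool_rot: [0.0, 1.0, 0.001, -0.005]
ft_force: [-0.4, -0.0, 0.3]
grip_width: 0.0856
grasp_force: 0.0
```

{"name": "jog_arm", "arguments": {
  "motion": [
    {"x":0,"y":0,"z":50,"spin":0,"fingers":-1},
    {"x":0,"y":0,"z":70,"spin":0,"fingers":-1},
    {"x":0,"y":0,"z":70,"spin":0,"fingers":-1},
    {"x":0,"y":0,"z":70,"spin":0,"fingers":-1}
  ]
}}

```text
clock: 38.22
eef_pos: [0.5134, -0.0893, 0.0167]
tool_rot: [-0.0, 1.0, -0.0, 0.002]
ft_force: [0.5, -0.8, 0.8]
grip_width: 0.0855
grasp_force: 0.0
```

```bash
python3 - <<'E'
from h import *
s=readout.get_obs(); print(s['clock'],s['eef_pos'],s['tool_rot'])
c=shot('wrist'); discs(c,.006); print(tool([.511,-.0897,-.0075]))
t=shot('top'); discs(t,.006,(75,8,140));
E
```

```text
38.225 [ 0.51339291 -0.0893441   0.01667265] [-1.01826875e-04  9.99998052e-01 -3.48209440e-04  1.94003014e-03]
[254.5 236. ] [132 121] [ 0.5097 -0.0903  0.006 ] level disc: [133. 120.]
[ 2.54031399 -0.29435581 24.18464201]
```

{"name": "jog_arm", "arguments": {
  "motion": [
    {"x":2,"y":-0.5,"z":22,"spin":0,"fingers":-1},
    {"x":2,"y":-0.5,"z":22,"spin":0,"fingers":-1},
    {"x":2,"y":-0.5,"z":22,"spin":0,"fingers":-1}
  ]
}}

```text
clock: 38.7
eef_pos: [0.5101, -0.0898, -0.0066]
tool_rot: [0.0, 1.0, -0.0, 0.001]
ft_force: [-0.1, -0.1, -0.6]
grip_width: 0.0853
grasp_force: 0.0
```

```bash
python3 - <<'E'
from h import *
s=readout.get_obs(); print(s['clock'],s['eef_pos'],s['tool_rot'])
c=shot('wrist'); discs(c,.006)
E
```

```text
38.7 [ 0.51011027 -0.08977394 -0.00657613] [ 8.32499781e-05  9.99999732e-01 -1.07750353e-04  7.18944608e-04]
[255.5 265. ] [150 133] [ 0.5088 -0.0902  0.006 ] level disc: [152. 133.]
```

{"name": "jog_arm", "arguments": {
  "motion": [
    {"x":0.5,"y":0,"z":-0.5,"spin":0,"fingers":1},
    {"x":0.5,"y":0,"z":-0.5,"spin":0,"fingers":1},
    {"x":0.5,"y":0,"z":-0.5,"spin":0,"fingers":1},
    {"x":0.5,"y":0,"z":-0.5,"spin":0,"fingers":1},
    {"x":0.5,"y":0,"z":-0.5,"spin":0,"fingers":1}
  ]
}}

```text
clock: 39.38
eef_pos: [0.5098, -0.0898, -0.0055]
tool_rot: [0.0, 1.0, -0.0, 0.001]
ft_force: [-2.0, -0.0, 7.1]
grip_width: 0.0628
grasp_force: 65.2
```

{"name": "jog_arm", "arguments": {
  "motion": [
    {"x":0,"y":0,"z":-5,"spin":0,"fingers":1},
    {"x":0,"y":0,"z":-25,"spin":0,"fingers":1},
    {"x":0,"y":0,"z":-80,"spin":0,"fingers":1},
    {"x":0,"y":0,"z":-140,"spin":0,"fingers":1},
    {"x":0,"y":0,"z":-195,"spin":0,"fingers":1},
    {"x":0,"y":0,"z":-195,"spin":0,"fingers":1}
  ]
}}

```text
clock: 40.12
eef_pos: [0.5122, -0.0902, 0.1935]
tool_rot: [0.0, 1.0, -0.001, 0.006]
ft_force: [0.6, -0.5, -1.0]
grip_width: 0.0628
grasp_force: 65.8
```

```bash
python3 - <<'E'
from h import *
s=readout.get_obs(); p=s['eef_pos'];print(s['clock'],p,s['grip_width'],s['grasp_force'])
c=shot('wrist'); discs(c,p[2]+.0115); print(disc(c,p[0],p[1],p[2]+.0115))
E
```

```text
40.125 [ 0.51219783 -0.09024265  0.19345662] 0.0627681820257269 65.80016613006592
[255. 265.] [147 131] [ 0.5114 -0.0909  0.205 ] level disc: [151. 131.]
(array([181., 196.]), array([150., 130.]))
```

{"name": "jog_arm", "arguments": {
  "motion": [
    {"x":15,"y":58,"z":0,"spin":0,"fingers":1},
    {"x":30,"y":116,"z":0,"spin":0,"fingers":1},
    {"x":45,"y":174,"z":0,"spin":0,"fingers":1},
    {"x":60,"y":232,"z":0,"spin":0,"fingers":1},
    {"x":75,"y":290,"z":0,"spin":0,"fingers":1},
    {"x":90,"y":348,"z":0,"spin":0,"fingers":1},
    {"x":104,"y":402,"z":0,"spin":0,"fingers":1},
    {"x":104,"y":402,"z":0,"spin":0,"fingers":1}
  ]
}}

```text
clock: 41.18
eef_pos: [0.4026, 0.315, 0.1856]
tool_rot: [-0.003, 1.0, -0.001, -0.002]
ft_force: [0.7, -0.5, -0.9]
grip_width: 0.0627
grasp_force: 65.8
```

{"name": "jog_arm", "arguments": {
  "motion": [
    {"x":0,"y":0,"z":0,"spin":0,"fingers":1},
    {"x":0,"y":0,"z":50,"spin":0,"fingers":1},
    {"x":0,"y":0,"z":85,"spin":0,"fingers":1},
    {"x":0,"y":0,"z":85,"spin":0,"fingers":1},
    {"x":0,"y":0,"z":85,"spin":0,"fingers":1}
  ]
}}

```text
clock: 41.8
eef_pos: [0.4059, 0.3117, 0.1039]
tool_rot: [0.001, 1.0, 0.0, 0.0]
ft_force: [-0.6, 0.6, -1.2]
grip_width: 0.0631
grasp_force: 65.9
```

```bash
python3 - <<'E'
from h import *
s=readout.get_obs(); p=s['eef_pos'];print(s['clock'],p,s['tool_rot'],s['grip_width'],s['grasp_force'])
c=shot('wrist'); discs(c,p[2]+.0115)
print('to go',tool([.4077,.3122,.088]))
E
```

```text
41.8 [0.4058864  0.31174105 0.10391973] [1.01686789e-03 9.99999341e-01 2.72618666e-04 4.57442393e-04] 0.06305933594541666 65.879967212677
[256. 265.] [145 129] [0.4053 0.3116 0.1154] level disc: [151. 132.]
[ 29. 265.] [ 59 105] [0.4071 0.2067 0.1154] level disc: [131. 125.]
to go [-1.37763281 -0.18178305 16.5108458 ]
```

{"name": "jog_arm", "arguments": {
  "motion": [
    {"x":-1.5,"y":0.5,"z":12,"spin":0,"fingers":1},
    {"x":-1.5,"y":0.5,"z":16,"spin":0,"fingers":1},
    {"x":-1.5,"y":0.5,"z":16,"spin":0,"fingers":1}
  ]
}}

```text
clock: 42.22
eef_pos: [0.4061, 0.3127, 0.0865]
tool_rot: [-0.0, 1.0, -0.0, -0.0]
ft_force: [0.3, -1.0, 0.3]
grip_width: 0.0626
grasp_force: 65.9
```

{"name": "jog_arm", "arguments": {
  "motion": [
    {"x":0,"y":0,"z":2.5,"spin":0,"fingers":1},
    {"x":0,"y":0,"z":2.5,"spin":0,"fingers":1}
  ]
}}

```text
clock: 42.48
eef_pos: [0.4065, 0.313, 0.0845]
tool_rot: [-0.0, 1.0, 0.0, 0.0]
ft_force: [-0.7, 0.2, -1.4]
grip_width: 0.063
grasp_force: 66.1
```

{"name": "jog_arm", "arguments": {
  "motion": [
    {"x":0,"y":0,"z":1.5,"spin":0,"fingers":1},
    {"x":0,"y":0,"z":1.5,"spin":0,"fingers":1}
  ]
}}

```text
clock: 42.72
eef_pos: [0.4066, 0.3131, 0.0842]
tool_rot: [0.0, 1.0, 0.0, 0.0]
ft_force: [-2.3, -0.9, 8.0]
grip_width: 0.0626
grasp_force: 66.9
```

{"name": "jog_arm", "arguments": {
  "motion": [
    {"x":-0.5,"y":0,"z":-1,"spin":0,"fingers":1},
    {"x":-0.5,"y":0,"z":-1,"spin":0,"fingers":-1},
    {"x":-0.5,"y":0,"z":-1,"spin":0,"fingers":-1},
    {"x":-0.5,"y":0,"z":-1,"spin":0,"fingers":-1},
    {"x":-0.5,"y":0,"z":-1,"spin":0,"fingers":-1},
    {"x":-0.5,"y":0,"z":-20,"spin":0,"fingers":-1},
    {"x":-0.5,"y":0,"z":-60,"spin":0,"fingers":-1},
    {"x":-0.5,"y":0,"z":-110,"spin":0,"fingers":-1}
  ]
}}

```text
clock: 43.72
eef_pos: [0.4062, 0.3123, 0.1929]
tool_rot: [0.0, 1.0, -0.001, -0.001]
ft_force: [1.4, 0.6, 0.4]
grip_width: 0.0856
grasp_force: 0.0
```

{"name": "jog_arm", "arguments": {
  "motion": [
    {"x":20,"y":-50,"z":-40,"spin":0,"fingers":-1},
    {"x":40,"y":-70,"z":-50,"spin":0,"fingers":-1},
    {"x":40,"y":-70,"z":-50,"spin":0,"fingers":-1},
    {"x":40,"y":-70,"z":-50,"spin":0,"fingers":-1},
    {"x":40,"y":-70,"z":-50,"spin":0,"fingers":-1}
  ]
}}

```text
clock: 44.35
eef_pos: [0.3671, 0.2433, 0.2421]
tool_rot: [-0.0, 1.0, -0.0, -0.001]
ft_force: [-0.4, -0.8, -0.0]
grip_width: 0.0858
grasp_force: 0.0
```

```bash
python3 - <<'E'
from h import *
s=readout.get_obs(); print(s['clock'],s['eef_pos'])
c=shot('wrist','w8.png'); discs(c,.096)
D=np.array([[.4197,.1727,.096],[.4077,.3122,.096],[.559,.1847,.096]])
for d in D: print(disc(c,*d))
t=shot('scene'); cv2.imwrite('pics/w8.png',np.hstack([cv2.resize(c['pixels'],(400,300)),cv2.resize(t['pixels'][100:250,200:400],(400,300),interpolation=2)])[:,:,::-1])
E
```

```text
44.35 [0.36705513 0.24325226 0.24206511]
[333. 216.] [73 67] [0.4097 0.3132 0.096 ] level disc: [72. 67.]
[180.  227.5] [71 66] [0.4213 0.1727 0.096 ] level disc: [71. 65.]
[202. 344.] [63 47] [0.5582 0.1853 0.096 ] level disc: [62. 48.]
(array([145., 192.]), array([71., 65.]))
(array([296., 179.]), array([72., 67.]))
(array([171., 320.]), array([61., 48.]))
```

View pics/w8.png

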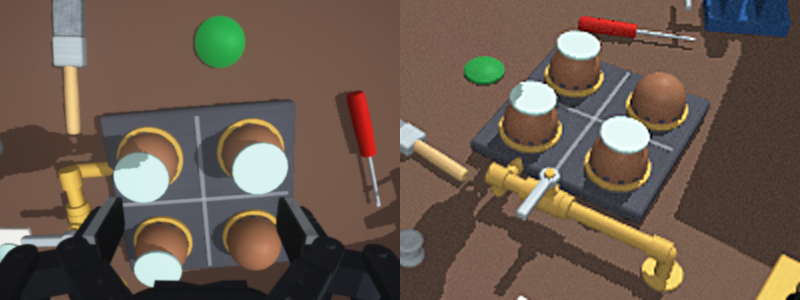

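All three blanks sit level and centred; w8 shows them at (140,178), (260,168) and (158,268) in the left half, with the lever still shut. Next I confirm the shades and compute the opening arc.

```bash
python3 - <<'E'
from h import *
s=readout.get_obs(); print(s['eef_pos'])
t=shot('scene'); discs(t,.012,(75,6,120))
b,m=blobs(t,(0,0,200),(180,14,255),500)
for ce,st in b: print('white',ce.round(1),st,plane(t,ce,0.009).round(4))
t=shot('top')
for ce,st in blobs(t,(75,6,120),(105,160,255),200)[0]: print('top',ce.round(0),st[2:4],plane(t,ce,.012).round(4))
p=np.array([.518,.066])
for a in np.linspace(.086-1.571,.086,9):
    u=np.array([np.cos(a),np.sin(a)]); n=np.array([u[1],-u[0]])
    d=.007+.011*abs(n[0])+.0145*abs(n[1]); print(round(a,2),(p+.05*u+n*d).round(4))
E
```

```text
[0.366972   0.24319552 0.24199989]
[184.5  14.5] [54 30] [-0.4896  0.82    0.012 ] level disc: [14.  6.]
[234.5  14. ] [40 29] [-0.3019  0.9742  0.012 ] level disc: [13.  6.]
white [144.  147.7] [118 126  48  48 542] [0.0642 0.0276 0.009 ]
white [265.9 300.1] [ 212  248  102  105 4185] [ 0.6547 -0.1653  0.009 ]
top [329. 142.] [25 24] [ 0.6301 -0.2067  0.012 ]
top [291. 144.] [24 24] [ 0.6249 -0.099   0.012 ]
top [182. 164.] [27 26] [0.5724 0.2027 0.012 ]
top [187. 218.] [27 26] [0.4216 0.189  0.012 ]
top [133. 221.] [27 24] [0.4145 0.3384 0.012 ]
-1.48 [0.5032 0.0145]
-1.29 [0.5112 0.012 ]
-1.09 [0.5202 0.0108]
-0.9 [0.53   0.0116]
-0.7 [0.54   0.0145]
-0.5 [0.5497 0.02  ]
-0.31 [0.5584 0.0279]
-0.11 [0.5652 0.038 ]
0.09 [0.5697 0.048 ]
```

The tile was knocked about 2–3 cm. I check whether the shades moved with it.

```bash
python3 - <<'E'
from h import *
t=shot('top')
hsv=cv2.cvtColor(t['pixels'],cv2.COLOR_RGB2HSV)
m=cv2.inRange(hsv,np.array([0,0,185]),np.array([180,60,255])); m[:, :250]=0; m[:100]=0; m[200:]=0; m[:,360:]=0
k=cv2.convexHull(np.vstack(cv2.findContours(cv2.morphologyEx(m,cv2.MORPH_OPEN,np.ones((3,3))),0,2)[0]))
P=np.array([plane(t,p,.009)[:2] for p in cv2.boxPoints(cv2.minAreaRect(k))]);o=P.mean(0)
print(P.round(4),o)
e=[P[(i+1)%4]-P[i] for i in range(2)]; print([np.linalg.norm(v) for v in e])
ex=min(e,key=np.linalg.norm);ex=ex/np.linalg.norm(ex);ex*=np.sign(ex[0]);ey=np.array([-ex[1],ex[0]])
for ce,st in blobs(t,(75,6,120),(105,160,255),200)[0][:2]:
  q=plane(t,ce,.014)[:2]-o; print('shade in tile',q@ex,q@ey)
E
```

```text
[[ 0.7044  0.028 ]
 [ 0.7268 -0.2486]
 [ 0.5478 -0.258 ]
 [ 0.5266  0.014 ]] [ 0.62639084 -0.11617137]
[np.float64(0.27748589261370143), np.float64(0.17932704330661875)]
shade in tile -0.0014770800124966324 -0.0902352552921198
shade in tile -0.0011228296978807928 0.01746899418057388
```

```bash
python3 - <<'E'
from h import *
t=shot('top')
hsv=cv2.cvtColor(t['pixels'],cv2.COLOR_RGB2HSV)
m=cv2.inRange(hsv,np.array([0,0,185]),np.array([180,70,255])); m[:100]=0; m[:,:255]=0;m[:,365:]=0
cs=cv2.findContours(m,0,2)[0]; k=max(cs,key=cv2.contourArea); print(cv2.boundingRect(k),cv2.contourArea(k))
P=np.array([plane(t,p,.009)[:2] for p in cv2.boxPoints(cv2.minAreaRect(k))]);o=P.mean(0)
print(P.round(4),o)
e=[P[(i+1)%4]-P[i] for i in range(2)]; print([np.linalg.norm(v) for v in e])
ex=min(e,key=np.linalg.norm);ex=ex/np.linalg.norm(ex);ex*=np.sign(ex[0]);ey=np.array([-ex[1],ex[0]])
for ce,st in blobs(t,(75,6,120),(105,160,255),200)[0][:2]:
  q=plane(t,ce,.014)[:2]-o; print('shade in tile',q@ex,q@ey)
E
```

```text
(272, 110, 76, 58) 3723.0
[[ 0.7106 -0.0478]
 [ 0.7229 -0.2518]
 [ 0.5712 -0.2563]
 [ 0.5599 -0.0553]] [ 0.64115392 -0.15278622]
[np.float64(0.20433165634599926), np.float64(0.15174110654726766)]
shade in tile -0.0131398516089917 -0.053250765686272496
shade in tile -0.015130466726703382 0.05443432530317163
```

Shades rode with the tile, still at about (-14, ±54) mm in its frame, well within limits. Now opening the cock.

{"name": "jog_arm", "arguments": {
  "motion": [
    {"x":-28,"y":-55,"z":0,"spin":0,"fingers":1},
    {"x":-56,"y":-110,"z":0,"spin":0,"fingers":1},
    {"x":-84,"y":-165,"z":0,"spin":0,"fingers":1},
    {"x":-116,"y":-226,"z":0,"spin":0,"fingers":1},
    {"x":-116,"y":-229,"z":40,"spin":0,"fingers":1},
    {"x":-116,"y":-229,"z":90,"spin":0,"fingers":1},
    {"x":-116,"y":-229,"z":130,"spin":0,"fingers":1},
    {"x":-116,"y":-229,"z":130,"spin":0,"fingers":1}
  ]
}}

```text
clock: 45.65
eef_pos: [0.4799, 0.0137, 0.1099]
tool_rot: [0.0, 1.0, -0.0, -0.004]
ft_force: [-0.4, 0.4, 1.5]
grip_width: -0.0002
grasp_force: 0.0
```

{"name": "jog_arm", "arguments": {
  "motion": [
    {"x":0,"y":0,"z":20,"spin":0,"fingers":1},
    {"x":0,"y":0,"z":38,"spin":0,"fingers":1},
    {"x":0,"y":0,"z":38,"spin":0,"fingers":1},
    {"x":0,"y":0,"z":38,"spin":0,"fingers":1}
  ]
}}

```text
clock: 46.15
eef_pos: [0.4843, 0.014, 0.0766]
tool_rot: [-0.0, 1.0, 0.0, 0.001]
ft_force: [1.1, 0.0, 0.3]
grip_width: -0.0001
grasp_force: 0.0
```

{"name": "jog_arm", "arguments": {
  "motion": [
    {"x":-20,"y":0,"z":2,"spin":0,"fingers":1},
    {"x":-28,"y":-2,"z":2,"spin":0,"fingers":1},
    {"x":-37,"y":-3,"z":2,"spin":0,"fingers":1},
    {"x":-47,"y":-2.5,"z":2,"spin":0,"fingers":1},
    {"x":-57,"y":0.5,"z":2,"spin":0,"fingers":1},
    {"x":-67,"y":6,"z":2,"spin":0,"fingers":1},
    {"x":-75.5,"y":14,"z":2,"spin":0,"fingers":1},
    {"x":-82,"y":24,"z":2,"spin":0,"fingers":1}
  ]
}}

```text
clock: 47.15
eef_pos: [0.5646, 0.0364, 0.0725]
tool_rot: [0.001, 1.0, -0.002, -0.001]
ft_force: [-4.1, -4.2, -0.2]
grip_width: 0.0001
grasp_force: 2.0
```

{"name": "jog_arm", "arguments": {
  "motion": [
    {"x":-3,"y":5,"z":0,"spin":0,"fingers":1},
    {"x":-4,"y":10,"z":0,"spin":0,"fingers":1},
    {"x":-4,"y":12,"z":0,"spin":0,"fingers":1},
    {"x":-4,"y":12,"z":0,"spin":0,"fingers":1}
  ]
}}

```text
clock: 47.65
eef_pos: [0.5695, 0.049, 0.0729]
tool_rot: [0.0, 1.0, -0.001, 0.001]
ft_force: [-0.3, -4.0, -2.6]
grip_width: 0.0002
grasp_force: 2.3
```

{"name": "jog_arm", "arguments": {
  "motion": [
    {"x":0,"y":4,"z":0,"spin":0,"fingers":1},
    {"x":0,"y":4,"z":0,"spin":0,"fingers":1},
    {"x":0,"y":4,"z":0,"spin":0,"fingers":1}
  ]
}}

```text
clock: 48.02
eef_pos: [0.5695, 0.0494, 0.0729]
tool_rot: [0.002, 1.0, -0.004, 0.001]
ft_force: [1.4, -14.0, -2.4]
grip_width: -0.0002
grasp_force: 6.8
```

{"name": "jog_arm", "arguments": {
  "motion": [
    {"x":0,"y":-25,"z":0,"spin":0,"fingers":1},
    {"x":0,"y":-25,"z":-60,"spin":0,"fingers":1},
    {"x":0,"y":-25,"z":-120,"spin":0,"fingers":1},
    {"x":60,"y":-25,"z":-160,"spin":0,"fingers":1},
    {"x":120,"y":-40,"z":-160,"spin":0,"fingers":1},
    {"x":160,"y":-40,"z":-160,"spin":0,"fingers":1},
    {"x":160,"y":-40,"z":-160,"spin":0,"fingers":1},
    {"x":160,"y":-40,"z":-160,"spin":0,"fingers":1}
  ]
}}

```text
clock: 49.02
eef_pos: [0.4103, 0.0144, 0.2339]
tool_rot: [-0.0, 1.0, 0.001, 0.002]
ft_force: [1.0, 0.2, -0.0]
grip_width: -0.0004
grasp_force: 0.0
```

```bash
python3 - <<'E'
from h import *
s=readout.get_obs(); print(s['clock'],s['eef_pos'],s['ft_force'])
t=shot('top')
for ce,st in blobs(t,(75,6,120),(105,160,255),200)[0]: print('top',ce.round(0),st[2:4],plane(t,ce,.012).round(4),plane(t,ce,.096).round(4))
c=shot('wrist')
b,m=blobs(c,(85,5,110),(125,60,255),100)
n,l,st,_=cv2.connectedComponentsWithStats(m)
for i in range(1,n):
  if st[i][4]>250:
    v,u=np.nonzero(l==i); P=np.array([plane(c,q,.092)[:2] for q in list(zip(u,v))[::5]]); C=np.cov((P-P.mean(0)).T); w,V=np.linalg.eigh(C); d=V[:,1]; print(st[i],P.mean(0).round(4),'len',4*np.sqrt(w).round(4),'ang',np.arctan(d[1]/d[0]))
E
```

```text
49.025 [0.41029063 0.01442775 0.2339271 ] [ 0.9632808   0.20212188 -0.03438351]
top [329. 142.] [25 24] [ 0.63   -0.2068  0.012 ] [ 0.6128 -0.1922  0.096 ]
top [291. 144.] [24 24] [ 0.6249 -0.0991  0.012 ] [ 0.608  -0.0926  0.096 ]
top [182. 164.] [27 26] [0.5725 0.2027 0.012 ] [0.5596 0.1863 0.096 ]
top [184. 218.] [21 26] [0.4208 0.1952 0.012 ] [0.4194 0.1794 0.096 ]
top [132. 223.] [27 26] [0.4083 0.3419 0.012 ] [0.4079 0.3149 0.096 ]
[ 287    0   46   38 1517] [0.2877 0.0552] len [0.0304 0.038 ] ang -1.5465060157718789
[468 109  10  42 254] [0.3714 0.201 ] len [0.0068 0.0408] ang 0.07136795635336736
[ 137  135   42   40 1276] [ 0.3952 -0.0697] len [0.0308 0.04  ] ang -0.9303153405557176
[ 355  150  157  188 7583] [0.4704 0.1816] len [0.0916 0.2456] ang 0.11870702731718491
[297 266  26  34 380] [0.5207 0.066 ] len [0.0272 0.0428] ang 0.03985336604744514
[  65  296   49   41 1398] [ 0.5649 -0.161 ] len [0.0472 0.0552] ang -0.9259895180570717
```

{"name": "jog_arm", "arguments": {
  "motion": [
    {"x":30,"y":-60,"z":0,"spin":0,"fingers":1},
    {"x":60,"y":-110,"z":0,"spin":0,"fingers":1},
    {"x":60,"y":-110,"z":0,"spin":0,"fingers":1},
    {"x":60,"y":-110,"z":0,"spin":0,"fingers":1},
    {"x":60,"y":-110,"z":0,"spin":0,"fingers":1}
  ]
}}

```text
clock: 49.75
eef_pos: [0.3499, -0.0953, 0.2328]
tool_rot: [-0.001, 1.0, 0.0, 0.0]
ft_force: [0.7, 0.9, 0.5]
grip_width: 0.0
grasp_force: 0.0
```

```bash
python3 - <<'E'
from h import *
s=readout.get_obs(); print(s['clock'],s['eef_pos'])
for nm in('top','scene'):
  c=shot(nm)
  for ce,st in blobs(c,(75,6,120),(105,160,255),200)[0]: print(nm,ce.round(0),st[2:4],plane(c,ce,.012).round(4),plane(c,ce,.096).round(4))
  hsv=cv2.cvtColor(c['pixels'],cv2.COLOR_RGB2HSV); m=cv2.inRange(hsv,np.array([95,8,130]),np.array([125,60,255]))
  v,u=np.nonzero(m); P=np.array([plane(c,q,.092)[:2] for q in zip(u,v)]); P=P[np.linalg.norm(P-[.518,.066],axis=1)<.08]
  w,V=np.linalg.eigh(np.cov(P.T)); d=V[:,1]; print(len(P),P.mean(0),4*np.sqrt(w),'angle',np.arctan2(d[1]*np.sign(d[0]),abs(d[0])))
E
```

```text
49.75 [ 0.34992861 -0.0953448   0.23278077]
top [329. 142.] [24 24] [ 0.6299 -0.2069  0.012 ] [ 0.6127 -0.1923  0.096 ]
top [291. 144.] [24 24] [ 0.6249 -0.099   0.012 ] [ 0.608  -0.0926  0.096 ]
top [182. 164.] [27 26] [0.5724 0.2026 0.012 ] [0.5596 0.1861 0.096 ]
top [187. 218.] [27 26] [0.4211 0.1891 0.012 ] [0.4197 0.1737 0.096 ]
top [132. 223.] [27 26] [0.4082 0.342  0.012 ] [0.4078 0.315  0.096 ]
145 [0.54149909 0.07985394] [0.05871797 0.14741147] angle -0.5523983321291753
scene [197.  14.] [31 30] [-0.4452  0.8584  0.012 ] [-0.3049  0.7101  0.096 ]
scene [231.  12.] [40 29] [-0.3311  0.9874  0.012 ] [-0.2033  0.8249  0.096 ]
scene [289. 122.] [22 15] [0.3623 0.4061 0.012 ] [0.4135 0.3078 0.096 ]
scene [266. 149.] [24 18] [0.3748 0.2501 0.012 ] [0.4246 0.169  0.096 ]
scene [198. 164.] [29 24] [0.2506 0.0689 0.012 ] [0.3141 0.0078 0.096 ]
scene [312. 167.] [25 19] [0.5307 0.2636 0.012 ] [0.5633 0.181  0.096 ]
scene [204. 223.] [15 19] [ 0.4073 -0.086   0.012 ] [ 0.4536 -0.13    0.096 ]
scene [272. 272.] [29 27] [ 0.6285 -0.1018  0.012 ] [ 0.6503 -0.144   0.096 ]
scene [247. 310.] [32 31] [ 0.6339 -0.2096  0.012 ] [ 0.6551 -0.2399  0.096 ]
174 [0.54498738 0.07669603] [0.07308606 0.11725484] angle -0.6325015641484207
```

```bash
python3 - <<'E'
from h import *
c=shot('top'); hsv=cv2.cvtColor(c['pixels'],cv2.COLOR_RGB2HSV); m=cv2.inRange(hsv,np.array([90,5,120]),np.array([125,70,255]))
n,l,st,ce=cv2.connectedComponentsWithStats(m)
for i in range(1,n):
  p=plane(c,ce[i],.092)
  if st[i][4]>25 and abs(p[1]-.06)<.07 and .45<p[0]<.65:
    v,u=np.nonzero(l==i); P=np.array([plane(c,q,.092)[:2] for q in zip(u,v)]); w,V=np.linalg.eigh(np.cov(P.T)); d=V[:,1]
    print(st[i],p.round(4),(4*np.sqrt(w)).round(3),'angle',np.arctan2(d[1]*np.sign(d[0]),abs(d[0])),'minus hearth yaw .086; tip',P[P[:,0].argmax()])
E
```

```text
[224 152   7  25 117] [0.5578 0.0708 0.092 ] [0.014 0.073] angle 0.09175379307528116 minus hearth yaw .086; tip [0.58913323 0.07570816]
```

Lever angle is 0.092 rad against a hearth yaw of 0.086, so the cock is fully open. Everything is in place and the arm is clear.

```bash
python3 -c "
from workcell import bot; print(bot.job_done())"
```

```text
the job is handed in; nothing more can be done
None
```

The job is handed in, with no pass/fail verdict returned: by camera, the cock was shut first and is now fully open again, both shades lie crown up on the tile (which was knocked about 2–3 cm, carrying them along), and all three bench blanks sit level and centred on their own domes.

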